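Pack porcelain globes and set the strap position with a tape measure

ROBOT

A 6-joint arm with a two-finger parallel gripper is mounted at the origin on the work surface. World frame = base frame: x ahead of the robot, y to its left, z up, the work surface at z = 0. Lengths are in m, angles in rad, forces in N, time in s.
With the tool pointing down it reaches from about 0.35 to 0.975 m from the base axis. Payload 4.9 kg.
Tool frame: the origin (TCP) lies between the finger pads; the fingertips stand 19 mm ahead of it and the grasp point (between the pads) is the TCP; z points along the fingers, y is the line along which they close (so a half turn about z gives the same grasp; the last joint's range is limited). The gripper opens to 85 mm and grips with 20 to 120 N. Pads are 22 mm wide; open, the fingers measure 114 mm over their backs; the gripper's body (76 mm by 85 mm) begins 54 mm behind the grasp point. The pads swing forward as they close: fully open they stand 13 mm farther back than shut.
Start: joints at [1.049, 0.053, 1.613, -0, 1.476, -0.119], TCP at [0.245, 0.575, 0.25] pointing down, gripper open.
Joint ranges: [-3.01, 3.01], [-1.01, 2.22], [0.06, 2.58], [-1.02, 4.17], [0.09, 2.62], [-3.14, 3.14]. Speed limits (rad/s): [2.57, 2.57, 3.14, 3.14, 3.14, 3.14].

INTERFACE

Orientations are given as a rotation vector (axis times angle).
In Python, from station import ctrl gives the robot as it stands. The module is installed in compiled form; this text tells all that it offers.
- The arm moves only by the tool servo_tool, never from a script. Its argument "increments" is a list that holds one entry, the list of rows, each a list of 5 numbers: the finger opening in cm, from 0 to 8.54, then the shift along the tool's x, y, z in cm, then the turn about the tool's z in degrees. A call has 1 to 5 rows; each row is the pose to reach, as a shift and turn from the pose commanded when the call began, along the tool's axes at that moment; what a row does not reach only later rows make up. A row lasts 1/10 s, in which the tool goes at most 50 mm and 8.59 degrees, less where a joint would pass 70% of its speed; a pose out of reach is approached as far as the arm can. A call with a gripper value outside its range is refused whole. The fingers move at their own pace and stop on an object; "newtons" is the grip in N (left out, the last holds). Time passes only in rows, so rows that repeat a pose let the fingers close. It gives the time, the measured TCP pose, the force, the opening and the grip force at its end, in the units of the state.
- ctrl.get_obs(): the state, without advancing time (a new reading comes with each control period).
- ctrl.get_image(name): name is "scene" or "top" or "wrist"; returns a dict with "img" (384x512x3 uint8, red, green, blue), "fx", "fy", "cx", "cy" (pixels), "rvec" (rotation vector, rad) and "tvec" (3), from world to camera coordinates, as OpenCV has them; the wrist camera has in their place "mount" (4x4, takes a point from camera to tool coordinates, whose origin is the TCP and whose axes are the flange's). Camera axes: x right, y down, z forward; pixel columns grow to the right and rows downward; lengths in m; the calibration is good to about 2 mm. A picture is of the moment at which its call begins: read the wrist's pose just before it. There is no depth.
- ctrl.finish_job(): hands the job in; it is judged then, once.
The state is a dict: "t": time; "q": joint angles; "dq": joint speeds; "effort": joint torques, N m; "tool_pos": TCP position; "tool_rot": TCP orientation; "contact_force": force on the tool from outside, world axes, zero at the start; "wrist_torque": the same for the moment, N m; "opening": finger opening in m; "grip_force": force on a finger pad.
Only numpy, scipy, OpenCV 4.12 (cv2) and the standard library are available. Lean on these libraries where they do the work, as an engineer would, in place of code of your own. Each camera call takes 0.05 s, during which the arm holds its last target. There are 200 camera calls.

TASK

Pack the porcelain globes from the felt tray into the plywood packing case, one to a well, lowering each gently to the bottom rather than dropping it, and close the case's lid fully. Then set out where the strap goes: hook the end of the tape measure over the blue-banded end of the closed lid, back its body away along the lid, straight along the length of the case, until 150 mm of blade is out, and press its red lock down. Leave it lying there on the lid, hooked and locked at 150 mm, and do not disturb the cup, the saucer or the flask.

Things in the scene. Friction and masses are not known exactly. Their poses are not given: they have to be found in the camera images.
- case: Plywood packing case fixed on the bench, 190 mm (its x, depth) by 258 mm (its y, length) by 72 mm high without the lid; origin at the centre of its underside, z up. Walls 8 mm, floor 8 mm thick. A cross of 6 mm dividers (top 64 mm above the bench) makes four wells, each 84 mm along x by 118 mm along y and 64 mm deep, with centres at x = +-45 mm, y = +-62 mm. The lid is hinged along the far (+x) long side. Two globes do not fit in one well.
- lid (a joint): Angle (rad) of the case's plywood lid, 190 x 258 x 10 mm, 0.25 kg: 0 fully closed, 1.9 to 2.0 at the start, standing open and leaning back (its free edge then 250 mm above the bench and 70 mm behind the hinge); 2.05 is its stop. Hinged at case x = +95 mm, height 72.5 mm, axis along the case's y. Its hinge is stiff (about 3 N at the front edge): it stays where it is left and must be pushed all the way shut. Closed, its top lies 82.5 mm above the bench.
- lid_front (a point): Middle of the lid's free (front) edge, on the outer surface (the top when closed). At case x = -95 mm when closed.
- lid_end (a point): Middle of the lid's end edge at case y = +129 mm, the end with the blue band (30 mm wide, across the lid and over its end face), on the outer surface. The tape is hooked over this edge; the lid's end is flush with the case's end wall.
- globe0_center (a point): Centre of a porcelain globe (white with a blue ring) with gold lines and a gold cap, a ball of 62 mm diameter with a flat foot 31 mm wide that lies 27 mm below this centre; 58 mm tall, about 0.14 kg, fragile. May be absent.
- globe1_center (a point): Centre of a porcelain globe (cobalt blue with a white ring) with gold lines and a gold cap, a ball of 62 mm diameter with a flat foot 31 mm wide that lies 27 mm below this centre; 58 mm tall, about 0.14 kg, fragile. May be absent.
- globe2_center (a point): Centre of a porcelain globe (white with a blue ring) with gold lines and a gold cap, a ball of 62 mm diameter with a flat foot 31 mm wide that lies 27 mm below this centre; 58 mm tall, about 0.14 kg, fragile. May be absent.
- globe3_center (a point): Centre of a porcelain globe (cobalt blue with a white ring) with gold lines and a gold cap, a ball of 62 mm diameter with a flat foot 31 mm wide that lies 27 mm below this centre; 58 mm tall, about 0.14 kg, fragile. May be absent.
- tray: Fixed felt-lined wooden tray, 270 x 270 mm; origin at the centre of its underside. Floor 6 mm above the bench, rim 12 mm above the bench. The globes stand on it about 60 mm either side of its centre, in x and y.
- tape_center (a point): Centre of the yellow tape measure's body (76 mm long, 44 mm wide, 60 mm high, about 0.5 kg, standing on its black rubber base, this point 30 mm above the base). x points forward out of the mouth, where the blade comes out 5 mm above the base; y is across its width; z up.
- tape_mouth (a point): Point on the tape's body 40 mm ahead of its centre, at base level: where the inner face of the end hook is when the blade is fully home.
- tape_zero (a point): Zero of the blade: inner face of the end hook, at base level. Its distance from tape_mouth is the length of blade drawn out (0 to 174 mm). The spring pulls the blade in with 0.9 N at first, 1.3 N near full length; the rubber base has grip enough to keep the body standing where it is released on the lid, though it may creep forward by 0.5 mm/s until locked.
- tape_lip (a point): Bottom of the end hook, a steel plate 22 mm wide and 2 mm thick across the end of the blade, this point in the middle of its thickness, 1 mm beyond its inner face. The hook floats up and down: it is pushed up to base level when a surface is under it and springs down to 8.5 mm below the base over an edge, so it catches when the body is set on a surface with the hook's inner face past the edge and is then drawn back.
- tape_lock (a joint): Travel (m) of the tape's red lock: 0 free, 0.005 fully down; it starts to brake the blade at about 0.003, and stays down once pressed (8 to 12 N). It cannot easily be pulled up again.
- tape_lock_top (a point): Centre of the top of the red lock cap, 18 mm long by 20 mm wide, on top of the tape's body 22 mm ahead of its centre; 69 mm above the tape's base when free, 64 mm when locked.
- cup: Cobalt blue porcelain beaker, 66 mm across the rim, 75 mm tall; origin at the centre of its underside. A bystander.
- saucer: Cobalt blue saucer with a gold ring and a white centre, 130 mm across, 18 mm high; origin at the centre of its underside. A bystander.
- flask: Clear glass jar, 56 mm across, 110 mm tall; origin at the centre of its underside. A bystander.
Things that resemble listed ones, but are neither listed nor needed, are in the scene too. What is shaped like the part that bears globe2_center but green or orange is not meant.

How it is judged:
By the outcome, as a careful person would: the job done as asked, in the order asked, and still so for the second after the job is handed in, with the robot touching nothing.
Of globe0, globe1, globe2, globe3 only 2 to 4 are there at a start; the rules pass over those that are not, and their reading is None.
At some moment in a run one of tape may be knocked a few centimetres aside while the robot is not near it.
It also fails if it takes over 210 s, if anything falls off the work surface, if the arm or the gripper's body presses on something with over 40 N, if the wrist force passes 120 N, or if a joint passes its speed limit or range.

## Working session

There is one attempt and no reset: what is moved stays moved. The work goes in short steps, Python scripts to look and compute and a tool call to move; the robot and the scene stay as the last step left them, time stands still between calls to the robot, and variables do not carry over. Pictures are saved under pics/ and viewed, at most 14 in all, crops included, and the job is handed in when it is done.

Besides the shell and the picture viewer there is one more tool, called after ">>>" by a JSON object that holds its "method" and its "body". servo_tool: Moves the arm, as the interface text tells. Its arguments: {"type":"object","properties":{"increments":{"type":"array"},"newtons":{"type":"number"}},"required":["increments"]}

```bash
mkdir -p pics; cat > h.py <<'E'
import numpy as np, cv2
from scipy.spatial.transform import Rotation as R
from station import ctrl
def snap(n,f):
    o=ctrl.get_obs(); d=ctrl.get_image(n); cv2.imwrite(f'pics/{f}.png',d['img'][:,:,::-1])
    if n=='wrist':
        T=np.eye(4);T[:3,:3]=R.from_rotvec(o['tool_rot']).as_matrix();T[:3,3]=o['tool_pos']
        M=T@np.array(d['mount'])
    else:
        M=np.eye(4);Rm=R.from_rotvec(d['rvec']).as_matrix();M[:3,:3]=Rm.T;M[:3,3]=-Rm.T@np.array(d['tvec'])
    np.savez(f'pics/{f}.npz',M=M,k=[d['fx'],d['fy'],d['cx'],d['cy']],img=d['img'])
    return d['img']
def ray(f,uv):
    z=np.load(f'pics/{f}.npz');fx,fy,cx,cy=z['k'];M=z['M']
    return M[:3,3],M[:3,:3]@np.array([(uv[0]-cx)/fx,(uv[1]-cy)/fy,1])
def px(f,uv,h):
    c,d=ray(f,uv); return c+d*(h-c[2])/d[2]
def proj(f,p):
    z=np.load(f'pics/{f}.npz');fx,fy,cx,cy=z['k'];M=z['M']
    q=M[:3,:3].T@(np.array(p)-M[:3,3]); return np.array([fx*q[0]/q[2]+cx,fy*q[1]/q[2]+cy])
E
python3 - <<'E'
from h import *
a=snap('top','t0');b=snap('scene','s0')
cv2.imwrite('pics/t0b.png',cv2.resize(a,(800,600),interpolation=cv2.INTER_CUBIC)[:,:,::-1])
cv2.imwrite('pics/s0b.png',cv2.resize(b,(800,600),interpolation=cv2.INTER_CUBIC)[:,:,::-1])
o=ctrl.get_obs();print(o, R.from_rotvec(o['tool_rot']).as_matrix())
for f in('t0','s0'):
    z=np.load(f'pics/{f}.npz');print(z['M'],z['k'])
E
```

```text
{'t': 0.1, 'q': array([ 1.04903090e+00,  5.32622433e-02,  1.61419494e+00, -3.06862326e-05,
        1.47601108e+00, -1.19011046e-01]), 'dq': array([ 0.00110757, -0.00043689, -0.00304142, -0.00089301, -0.00161574,
       -0.00012934]), 'effort': array([-5.09002475e-04, -3.94900739e+01, -3.71364820e+01, -1.55296243e-04,
        3.88169297e-03, -4.84893405e-06]), 'tool_pos': array([0.24470926, 0.57450615, 0.24918081]), 'tool_rot': array([-6.28260729e-01, -3.07755682e+00,  2.81089006e-03]), 'contact_force': array([-0.35930269, -0.45929616,  0.02168908]), 'wrist_torque': array([0.01498164, 0.05738147, 0.03685924]), 'grip_force': 0.0, 'opening': 0.08562473827785787} [[-9.19985957e-01  3.91950269e-01 -9.08342336e-04]
 [ 3.91951275e-01  9.19984513e-01 -1.64126925e-03]
 [ 1.92364958e-04 -1.86597059e-03 -9.99998241e-01]]
[[ 0.00976487 -0.99694112  0.0775438   0.40196573]
 [-0.99984671 -0.01086147 -0.01373245  0.02776581]
 [ 0.01453268 -0.07739782 -0.99689437  1.43562876]
 [ 0.          0.          0.          1.        ]] [428.0434228  428.0434228  254.12572241 196.43689234]
[[-0.74474392  0.37130469 -0.55451719  1.35092336]
 [ 0.66724757  0.42888401 -0.60896567  0.95605568]
 [ 0.01171175 -0.82352373 -0.56716091  0.95251667]
 [ 0.          0.          0.          1.        ]] [496.23933221 496.23933221 258.87501116 201.12984542]
```

View pics/t0b.png

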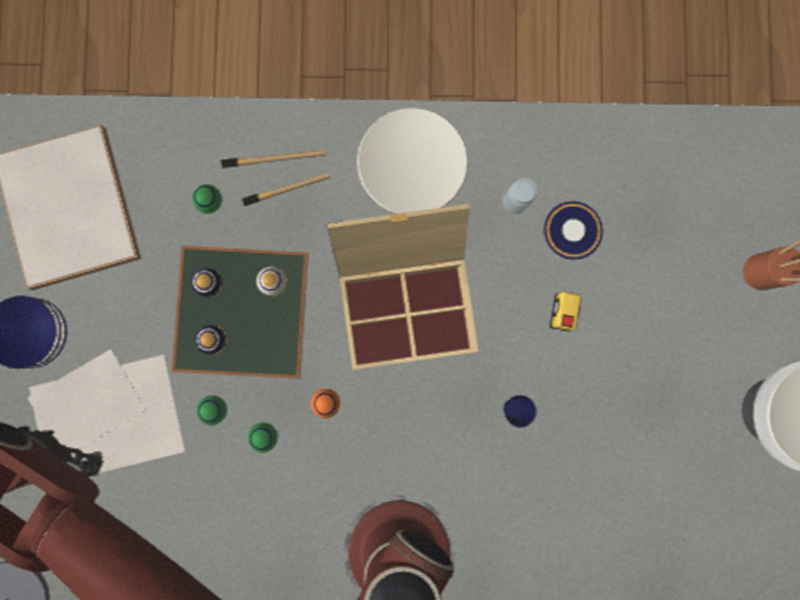

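View pics/s0b.png

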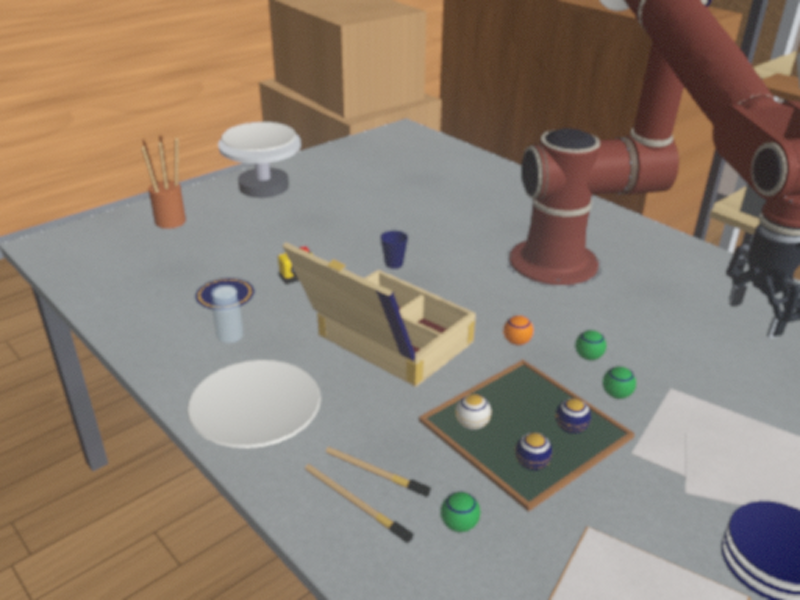

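The top view shows three globes with gold caps at (205,282), (270,280) and (208,340). The case corners are at about (342,277), (354,369), (478,352) and (465,263). The tape is at (565,312) with its red lock at (568,322). The blue lid end is on the tray side (+y).

```bash
python3 - <<'E'
from h import *
s=1.5625
for n,uv,h in [('g',(205,281),.062),('g',(270,280),.062),('g',(208,339),.062),('lock',(568,322),.069),('tapec',(565,312),.06),
 ('cBL',(344,279),.072),('cFL',(354,369),.072),('cFR',(478,351),.072),('cBR',(465,263),.072),('mid',(408,316),.064),
 ('tFL',(173,371),.012),('tBL',(183,247),.012),('tBR',(307,253),.012),('tFR',(300,377),.012),('lidL',(329,224),.25),('lidR',(468,206),.25),
 ('cup',(520,411),.07),('saucer',(574,230),.01),('flask',(513,205),.0)]:
    print(n,(np.array(uv)/s).round(1),px('t0',np.array(uv)/s,h).round(4))
z=np.load('pics/t0.npz')['img'];hsv=cv2.cvtColor(z,cv2.COLOR_RGB2HSV)
m=cv2.inRange(hsv,(8,90,110),(28,255,255));m[:, :100]=0
n,l,st,c=cv2.connectedComponentsWithStats(m)
for i in range(1,n):
    if st[i,4]>25: print(st[i],c[i].round(1),px('t0',c[i],.062).round(4))
E
```

```text
g [131.2 179.8] [0.558  0.4046 0.062 ]
g [172.8 179.2] [0.5616 0.2713 0.062 ]
g [133.1 217. ] [0.4389 0.3947 0.062 ]
lock [363.5 206.1] [ 0.4811 -0.3424  0.069 ]
tapec [361.6 199.7] [ 0.5022 -0.3388  0.06  ]
cBL [220.2 178.6] [0.5643 0.1183 0.072 ]
cFL [226.6 236.2] [0.3808 0.0951 0.072 ]
cFR [305.9 224.6] [ 0.4197 -0.1569  0.072 ]
cBR [297.6 168.3] [ 0.6003 -0.13    0.072 ]
mid [261.1 202.2] [ 0.4902 -0.0138  0.064 ]
tFL [110.7 237.4] [0.372  0.4795 0.012 ]
tBL [117.1 158.1] [0.6364 0.4676 0.012 ]
tBR [196.5 161.9] [0.6266 0.2024 0.012 ]
tFR [192.  241.3] [0.3619 0.2119 0.012 ]
lidL [210.6 143.4] [0.642  0.1349 0.25  ]
lidR [299.5 131.8] [ 0.678  -0.1146  0.25  ]
cup [332.8 263. ] [ 0.2991 -0.2426  0.07  ]
saucer [367.4 147.2] [ 0.6842 -0.3735  0.01  ]
flask [328.3 131.2] [ 0.7397 -0.2431  0.    ]
[ 100    0  121   63 6907] [157.3  29.2] [1.0601 0.3348 0.062 ]
[  221     0   218    66 13085] [328.5  31.1] [ 1.0634 -0.2332  0.062 ]
[ 439    0   55   67 2880] [467.7  29.2] [ 1.0776 -0.7     0.062 ]
[ 493    0   19   64 1142] [502.6  30.6] [ 1.0747 -0.8175  0.062 ]
[440  49  26  18 446
[... 427 characters left out ...]
[254.9 139.3] [0.6954 0.0083 0.062 ]
[476 154  36  30 735] [494.4 170.9] [ 0.6008 -0.7738  0.062 ]
[110 157  87  85 558] [154.4 199.1] [0.4969 0.3286 0.062 ]
[125 175  10  10  66] [129.6 179.4] [0.5593 0.4099 0.062 ]
[168 174   9  10  61] [172.1 178.5] [0.564  0.2737 0.062 ]
[224 176  53  31 129] [253.7 194.4] [0.5153 0.0104 0.062 ]
[292 176   6  20  38] [294.6 185.8] [ 0.5447 -0.1214  0.062 ]
[353 187  19  25 297] [362.4 198. ] [ 0.5076 -0.3411  0.062 ]
[246 202  20  29  78] [260.3 218.1] [ 0.4393 -0.0115  0.062 ]
[128 213   9   9  67] [132.  216.9] [0.439  0.3984 0.062 ]
[265 224  28   4  34] [278.1 225.5] [ 0.4162 -0.0689  0.062 ]
[199 249  14  19 176] [205.7 258.2] [0.3104 0.1607 0.062 ]
```

```bash
cat >> h.py <<'E'
Y0=np.radians(8.2)
def inc(p,yaw=Y0):
    """shift cm in tool axes and turn deg from the measured pose to world p with tool y at case-y (yaw about up)"""
    o=ctrl.get_obs();Rm=R.from_rotvec(o['tool_rot']).as_matrix()
    ty=Rm[:,1];cur=np.arctan2(-ty[0],ty[1]);a=(np.degrees(cur-yaw)+90)%180-90
    return (Rm.T@(np.array(p)-o['tool_pos'])*100).round(2),round(float(a),2)
E
python3 -c "
from h import *
print(inc([.52,.36,.25]))"
```

```text
(array([-33.73,  -8.94,  -0.07]), -31.28)
```

>>> {"method": "servo_tool", "body": {"increments": [[[8.5, -33.7, -8.9, 0, -31.3], [8.5, -33.7, -8.9, 0, -31.3], [8.5, -33.7, -8.9, 0, -31.3], [8.5, -33.7, -8.9, 0, -31.3], [8.5, -33.7, -8.9, 0, -31.3]]]}}

```text
t: 0.6
tool_pos: [0.4372, 0.4249, 0.2498]
tool_rot: [0.229, -3.133, 0.0]
contact_force: [0.0, 0.6, 0.0]
opening: 0.0849
grip_force: 0.0
```

```bash
python3 -c "
from h import *
o=ctrl.get_obs();print(o['tool_pos'],o['t'],inc([.52,.36,.25]))"
```

```text
[0.43719436 0.42493031 0.24980657] 0.6 (array([-7.25, -7.63, -0.02]), 0.16)
```

>>> {"method": "servo_tool", "body": {"increments": [[[8.5, -7.2, -7.6, 0, 0], [8.5, -7.2, -7.6, 0, 0], [8.5, -7.2, -7.6, 0, 0], [8.5, -7.2, -7.6, 0, 0], [8.5, -7.2, -7.6, 0, 0]]]}}

```text
t: 1.1
tool_pos: [0.5175, 0.362, 0.2498]
tool_rot: [0.226, -3.132, -0.0]
contact_force: [-0.0, 0.6, -0.4]
opening: 0.0846
grip_force: 0.0
```

```bash
python3 -c "
from h import *
snap('wrist','w0')
o=ctrl.get_obs();print(o['tool_pos'],o['t'],inc([.52,.36,.25]))
for p in [(.559,.408,.06),(.563,.273,.06),(.439,.397,.06)]: print(proj('w0',p))"
```

```text
[0.51724223 0.36235791 0.24997107] 1.15 (array([-0.24, -0.27, -0.  ]), 0.1)
[290.04749226 217.9731661 ]
[156.63838834 203.54769107]
[300.99055679  94.26792003]
```

View pics/w0.png

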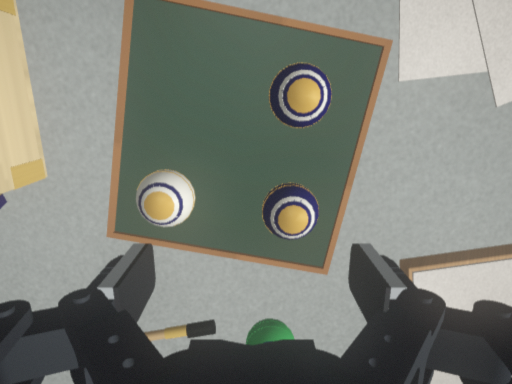

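The wrist view shows globe silhouettes centred at (300,95), (290,210) and (165,198), with caps at (303,96), (293,219) and (158,206).

```bash
python3 -c "
from h import *
z=np.load('pics/w0.npz')['img'];hsv=cv2.cvtColor(z,cv2.COLOR_RGB2HSV)
green=cv2.inRange(hsv,(55,40,0),(100,255,130))
for (u,v),cap in [((290,210),(293,219)),((165,198),(158,206)),((300,95),(303,96))]:
    m=np.zeros(z.shape[:2],np.uint8);cv2.circle(m,(u,v),38,255,-1)
    m=cv2.bitwise_and(m,cv2.bitwise_not(green));m=cv2.morphologyEx(m,cv2.MORPH_OPEN,np.ones((5,5)))
    cs=cv2.findContours(m,0,2)[0];c=max(cs,key=cv2.contourArea);(x,y),r=cv2.minEnclosingCircle(c);M=cv2.moments(c);e=np.array([M['m10'],M['m01']])/M['m00']
    print((x,y,r),e,px('w0',e,.033).round(4),px('w0',cap,.064).round(4))
"
```

```text
(293.03778076171875, 213.09751892089844, 33.51233673095703) [291.28905712 212.85604496] [0.5622 0.413  0.033 ] [0.5583 0.4104 0.064 ]
(165.0, 200.0, 37.483428955078125) [164.86888581 201.85473879] [0.5694 0.2748 0.033 ] [0.5639 0.2755 0.064 ]
(300.1858825683594, 94.5408935546875, 34.973106384277344) [300.11987274  94.75751346] [0.4386 0.4    0.033 ] [0.4404 0.3985 0.064 ]
```

```bash
python3 -c "
from h import *
print(inc([.564,.2745,.12]),inc([.564,.2745,.031]))"
```

```text
(array([-3.37, -9.37, 12.99]), 0.1) (array([-3.38, -9.37, 21.89]), 0.1)
```

>>> {"method": "servo_tool", "body": {"increments": [[[8.5, -3.4, -9.4, 8, 0], [8.5, -3.4, -9.4, 13, 0], [8.5, -3.4, -9.4, 13, 0], [8.5, -3.4, -9.4, 13, 0], [8.5, -3.4, -9.4, 13, 0]]], "newtons": 25}}

```text
t: 1.65
tool_pos: [0.5632, 0.2731, 0.1173]
tool_rot: [0.225, -3.128, 0.002]
contact_force: [-0.9, 0.2, -0.3]
opening: 0.0854
grip_force: 0.0
```

```bash
python3 -c "
from h import *
snap('wrist','w1');print(inc([.564,.2745,.031]))"
```

```text
(array([0.05, 0.03, 8.92]), 0.06)
```

View pics/w1.png

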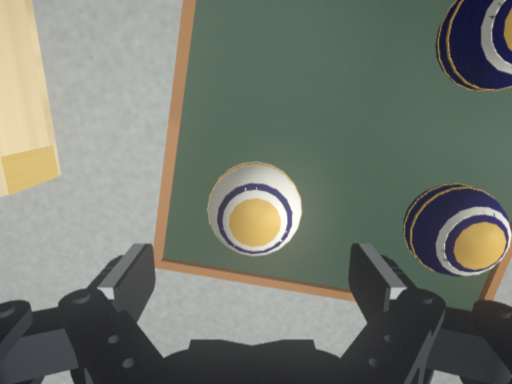

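The cap of the white globe is at (255,223) in the wrist view, centred between the fingers at columns 155 and 350.

```bash
python3 -c "
from h import *
print(px('w1',(255,223),.064),px('w1',(254,209),.036),px('w1',(480,245),.064),px('w1',(29,170),.072), proj('w1',ctrl.get_obs()['tool_pos']))"
```

```text
[0.5634079  0.27563944 0.064     ] [0.5642181  0.27533933 0.036     ] [0.55815098 0.40827827 0.064     ] [0.54801905 0.15290777 0.072     ] [252.42121568 273.73462615]
```

>>> {"method": "servo_tool", "body": {"increments": [[[8.5, 0, 0.1, 4.5, 0], [8.5, 0, 0.1, 8.9, 0], [8.5, 0, 0.1, 8.9, 0], [8.5, 0, 0.1, 8.9, 0], [5.8, 0, 0.1, 8.9, 0]]], "newtons": 25}}

```text
t: 2.2
tool_pos: [0.5679, 0.276, 0.0357]
tool_rot: [-0.226, 3.127, 0.003]
contact_force: [1.5, 0.0, 0.3]
opening: 0.073
grip_force: 0.0
```

>>> {"method": "servo_tool", "body": {"increments": [[[5.5, 0, 0, 0, 0], [5.5, 0, 0, 0, 0], [5.5, 0, 0, 0, 0], [5.5, 0, 0, 0, 0], [5.5, 0, 0, 0, 0]]], "newtons": 25}}

```text
t: 2.7
tool_pos: [0.5678, 0.2756, 0.0356]
tool_rot: [-0.225, 3.128, 0.004]
contact_force: [-1.8, 0.5, 5.8]
opening: 0.0599
grip_force: 26.9
```

>>> {"method": "servo_tool", "body": {"increments": [[[5.5, 0, 0, -1, 0], [5.5, 0, 0, -3, 0], [5.5, 0, 0, -6, 0], [5.5, 0, 0, -11, 0], [5.5, 0, 0, -12, 0]]]}}

```text
t: 3.2
tool_pos: [0.569, 0.2756, 0.1599]
tool_rot: [-0.224, 3.121, 0.005]
contact_force: [0.9, 0.2, -0.6]
opening: 0.0595
grip_force: 28.1
```

```bash
python3 -c "
from h import *
c=np.array([.4908,-.016]);ex=np.array([np.cos(Y0),np.sin(Y0)]);ey=np.array([-np.sin(Y0),np.cos(Y0)])
for a,b in [(1,1),(-1,1),(-1,-1)]: print(c+.045*a*ex+.062*b*ey)
o=ctrl.get_obs();print(o['tool_pos'],o['grip_force'],o['contact_force'],inc(list(c+.045*ex+.062*ey)+[.16]))"
```

```text
[0.52649694 0.05178443]
[0.43741708 0.03894782]
[ 0.45510306 -0.08378443]
[0.56897088 0.27555969 0.15989253] 28.120933514601347 [ 0.89714672  0.23548162 -0.64055831] (array([  7.4 , -21.54,  -0.15]), 0.02)
```

>>> {"method": "servo_tool", "body": {"increments": [[[5.5, 7.4, -21.5, 0, 0], [5.5, 7.4, -21.5, 0, 0], [5.5, 7.4, -21.5, 0, 0], [5.5, 7.4, -21.5, 0, 0], [5.5, 7.4, -21.5, 0, 0]]]}}

```text
t: 3.7
tool_pos: [0.5218, 0.048, 0.1516]
tool_rot: [-0.222, 3.134, -0.002]
contact_force: [0.7, 0.8, -1.7]
opening: 0.0597
grip_force: 28.2
```

>>> {"method": "servo_tool", "body": {"increments": [[[5.5, 0, 0, 0, 0], [5.5, 0, 0, 0, 0], [5.5, 0, 0, 0, 0]]]}}

```text
t: 4.0
tool_pos: [0.523, 0.0516, 0.1515]
tool_rot: [-0.226, 3.133, 0.0]
contact_force: [0.8, -0.6, -1.5]
opening: 0.0599
grip_force: 28.2
```

```bash
python3 -c "
from h import *
snap('wrist','w2');o=ctrl.get_obs();print(o['tool_pos'],o['tool_rot'],o['grip_force'],inc([.5265,.0518,.033]))"
```

```text
[0.52297952 0.05187199 0.15144828] [-2.27221374e-01  3.13307723e+00  3.80131876e-04] 28.242277786957857 (array([-0.34, -0.06, 11.84]), 0.1)
```

View pics/w2.png

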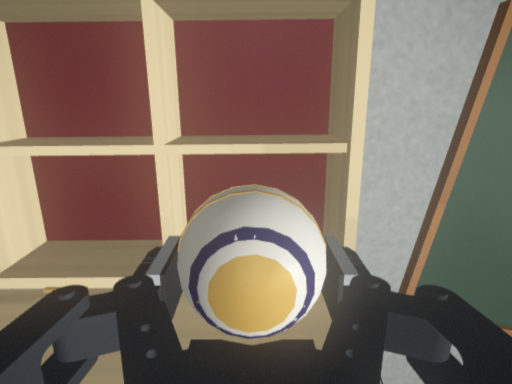

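The wrist view shows the globe held centred above the back-left well. The divider crossing is near (165,147) and the right outer rim runs from (375,0) to (357,250). I'll overlay the case model to check its pose.

```bash
cat >> h.py <<'E'
C0=np.array([.4908,-.016])
def cw(x,y,z,c=C0,yaw=Y0):
    return np.array([c[0]+x*np.cos(yaw)-y*np.sin(yaw),c[1]+x*np.sin(yaw)+y*np.cos(yaw),z])
E
cat > ov.py <<'E'
from h import *
def ov(f,c=C0,yaw=Y0):
    im=np.load(f'pics/{f}.npz')['img'][:,:,::-1].copy();s=1.5;im=cv2.resize(im,None,fx=s,fy=s)
    L=[]
    for (X,Y,z) in [(.095,.129,.072),(.087,.121,.072)]:
        q=[(X,Y),(X,-Y),(-X,-Y),(-X,Y)]; L+=[(q[i],q[(i+1)%4],z) for i in range(4)]
    L+=[((s_*.003,-.121),(s_*.003,.121),.064) for s_ in(1,-1)]+[((-.087,s_*.003),(.087,s_*.003),.064) for s_ in(1,-1)]
    for a,b,z in L:
        P=[proj(f,cw(*(np.array(a)+(np.array(b)-a)*t),z,c,yaw))*s for t in np.linspace(0,1,20)]
        M=np.load(f'pics/{f}.npz')['M']
        P=[p for p,t in zip(P,np.linspace(0,1,20)) if (M[:3,:3].T@(cw(*(np.array(a)+(np.array(b)-a)*t),z,c,yaw)-M[:3,3]))[2]>.03]
        if len(P)>1: cv2.polylines(im,[np.int32(P)],False,(0,255,0),1)
    cv2.imwrite(f'pics/{f}_ov.png',im)
E
python3 -c "
from ov import *
ov('w2');print(px('w2',(0,0),0)*0)"
```

```text
[ 0. -0.  0.]
```

View pics/w2_ov.png

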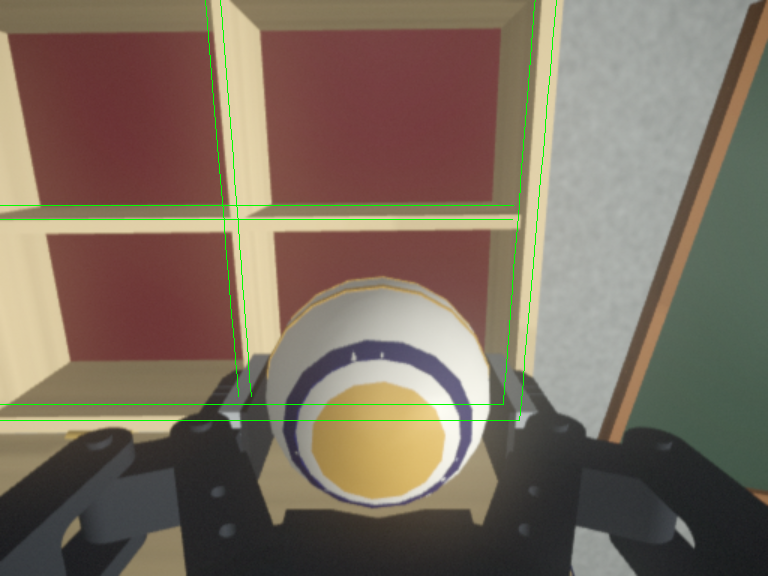

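```bash
sed -i 's/C0=np.array.*/C0=np.array([.4948,-.0124])/' h.py; python3 -c "
from h import *
print(cw(.045,.062,0),inc([.534,.056,.07]),inc([.534,.056,.039]))"
```

```text
[0.53049694 0.05538443 0.        ] (array([-1.15,  0.25,  8.15]), 0.1) (array([-1.15,  0.25, 11.25]), 0.1)
```

>>> {"method": "servo_tool", "body": {"increments": [[[5.5, -1.1, 0.2, 0, 0], [5.5, -1.1, 0.2, 2, 0], [5.5, -1.1, 0.2, 5, 0], [5.5, -1.1, 0.2, 8, 0], [5.5, -1.1, 0.2, 8, 0]]]}}

```text
t: 4.55
tool_pos: [0.5302, 0.0556, 0.0664]
tool_rot: [0.227, -3.124, -0.002]
contact_force: [-0.6, -0.2, -2.9]
opening: 0.0595
grip_force: 28.2
```

>>> {"method": "servo_tool", "body": {"increments": [[[5.5, 0, 0, 1, 0], [5.5, 0, 0, 1, 0]]]}}

```text
t: 4.75
tool_pos: [0.534, 0.0549, 0.0615]
tool_rot: [-0.226, 3.133, 0.0]
contact_force: [-0.9, 0.3, -1.3]
opening: 0.0597
grip_force: 28.2
```

```bash
python3 -c "
from h import *
o=ctrl.get_obs();print(o['tool_pos'],o['tool_rot'],o['contact_force'],inc([.534,.056,.038]))"
```

```text
[0.53398401 0.05487386 0.06153897] [-2.26102583e-01  3.13305899e+00  1.27644075e-05] [-0.89481816  0.29330076 -1.2619438 ] (array([-0.02,  0.11,  2.35]), 0.06)
```

>>> {"method": "servo_tool", "body": {"increments": [[[5.5, 0, 0.1, 0.8, 0], [5.5, 0, 0.1, 1.6, 0], [5.5, 0, 0.1, 2.0, 0], [5.5, 0, 0.1, 2.2, 0], [5.5, 0, 0.1, 2.3, 0]]]}}

```text
t: 5.25
tool_pos: [0.5336, 0.0551, 0.0389]
tool_rot: [-0.225, 3.133, -0.001]
contact_force: [-1.1, -2.6, 4.2]
opening: 0.0596
grip_force: 28.8
```

>>> {"method": "servo_tool", "body": {"increments": [[[5.5, 0, 0, 0, 0], [5.5, 0, 0, 0, 0]]]}}

```text
t: 5.45
tool_pos: [0.5338, 0.0551, 0.0389]
tool_rot: [-0.225, 3.132, -0.001]
contact_force: [-0.3, -3.0, 1.1]
opening: 0.06
grip_force: 28.7
```

>>> {"method": "servo_tool", "body": {"increments": [[[6.4, 0, 0, 0, 0], [6.8, 0, 0, 0, 0], [7.2, 0, 0, 0, 0], [7.4, 0, 0, 0, 0], [7.4, 0, 0, 0, 0]]]}}

```text
t: 5.95
tool_pos: [0.5343, 0.0547, 0.0391]
tool_rot: [-0.225, 3.131, -0.002]
contact_force: [0.8, -5.9, 2.0]
opening: 0.0738
grip_force: 2.3
```

>>> {"method": "servo_tool", "body": {"increments": [[[7.4, 0, 0, -1, 0], [7.4, 0, 0, -4, 0], [7.4, 0, 0, -8, 0], [7.4, 0, 0, -12, 0], [7.4, 0, 0, -12, 0]]]}}

```text
t: 6.45
tool_pos: [0.5373, 0.056, 0.1661]
tool_rot: [-0.225, 3.12, -0.0]
contact_force: [0.1, 0.0, -0.3]
opening: 0.074
grip_force: 0.0
```

```bash
python3 -c "
from h import *
snap('wrist','w3')
print(ctrl.get_obs()['opening'],inc([.5575,.4095,.16]))"
```

```text
0.07391499421654778 (array([-7.22, 34.68,  0.33]), 0.04)
```

```bash
python3 -c "
from ov import *
ov('w3')"
```

```text
(no output)
```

View pics/w3_ov.png

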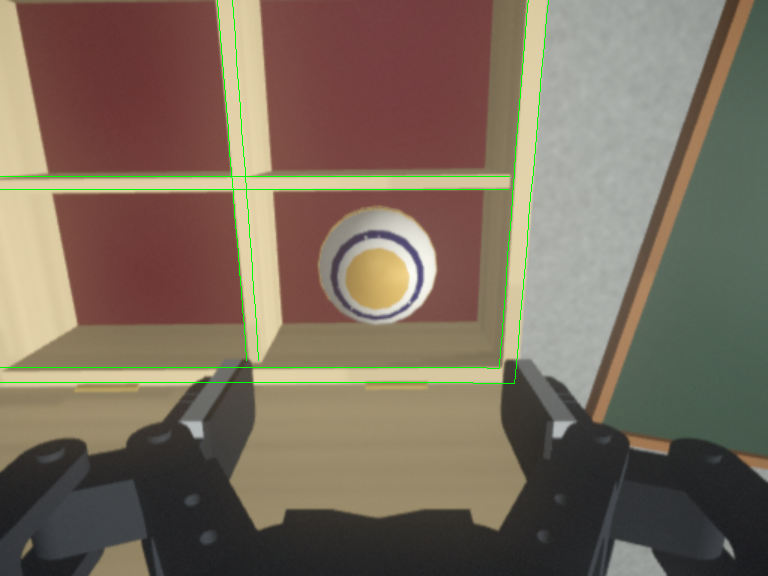

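>>> {"method": "servo_tool", "body": {"increments": [[[8.5, -7.2, 34.6, 0, 0], [8.5, -7.2, 34.6, 0, 0], [8.5, -7.2, 34.6, 0, 0], [8.5, -7.2, 34.6, 0, 0], [8.5, -7.2, 34.6, 0, 0]]]}}

```text
t: 7.0
tool_pos: [0.5474, 0.307, 0.1567]
tool_rot: [0.225, -3.131, 0.0]
contact_force: [1.5, 0.5, 0.0]
opening: 0.0847
grip_force: 0.0
```

The case model now matches to about 1 mm, and the globe sits upright near the middle of its well at (378,265). Continuing to the next globe.

>>> {"method": "servo_tool", "body": {"increments": [[[8.5, 0, 0, 0, 0], [8.5, 0, 0, 0, 0], [8.5, 0, 0, 0, 0]]]}}

```text
t: 7.3
tool_pos: [0.5479, 0.3042, 0.1571]
tool_rot: [0.224, -3.131, 0.001]
contact_force: [-0.6, 0.1, 0.8]
opening: 0.0848
grip_force: 0.0
```

```bash
python3 -c "
from h import *
o=ctrl.get_obs();print(o['tool_pos'],inc([.558,.4095,.16]),inc([.558,.4095,.036]))"
```

```text
[0.54794449 0.30420276 0.15709417] (array([-2.5 , 10.28, -0.3 ]), -0.0) (array([-2.52, 10.29, 12.1 ]), -0.0)
```

>>> {"method": "servo_tool", "body": {"increments": [[[8.5, -2.5, 10.3, 0, 0], [8.5, -2.5, 10.3, 0, 0], [8.5, -2.5, 10.3, 2, 0], [8.5, -2.5, 10.3, 3, 0], [8.5, -2.5, 10.3, 3, 0]]]}}

```text
t: 7.8
tool_pos: [0.5572, 0.4077, 0.1245]
tool_rot: [0.222, -3.128, 0.005]
contact_force: [0.1, -1.0, -0.3]
opening: 0.0847
grip_force: 0.0
```

>>> {"method": "servo_tool", "body": {"increments": [[[8.5, 0, 0, 0, 0], [8.5, 0, 0, 0, 0]]]}}

```text
t: 8.0
tool_pos: [0.5593, 0.4093, 0.129]
tool_rot: [-0.222, 3.133, 0.0]
contact_force: [-1.0, -0.0, 0.1]
opening: 0.0852
grip_force: 0.0
```

```bash
python3 -c "
from h import *
z=snap('wrist','w4');hsv=cv2.cvtColor(z,cv2.COLOR_RGB2HSV)
m=cv2.inRange(hsv,(14,90,110),(28,255,255));m=cv2.morphologyEx(m,cv2.MORPH_OPEN,np.ones((7,7)))
n,l,st,c=cv2.connectedComponentsWithStats(m)
for i in range(1,n):
    if st[i,4]>300: print(st[i],c[i].round(1),px('w4',c[i],.064).round(4))
o=ctrl.get_obs();print(o['tool_pos'],inc([.558,.4095,.036]))"
```

```text
[ 236    0   56   28 1228] [263.5  11.4] [0.4478 0.4003 0.064 ]
[ 292    0  102  295 3028] [348.8 145. ] [0.5093 0.4592 0.064 ]
[ 229  191   49   46 1789] [252.9 213.7] [0.5584 0.4106 0.064 ]
[   0  237  113   24 1010] [ 56.1 248.5] [0.5987 0.2913 0.064 ]
[ 155  261  127   29 1080] [218.3 275.6] [0.6033 0.3944 0.064 ]
[0.55935194 0.40962129 0.1293596 ] (array([0.15, 0.  , 9.34]), -0.06)
```

>>> {"method": "servo_tool", "body": {"increments": [[[8.5, 0.1, 0.1, 4.5, 0], [8.5, 0.1, 0.1, 9, 0], [8.5, 0.1, 0.1, 9.3, 0], [8.5, 0.1, 0.1, 9.3, 0], [5.8, 0.1, 0.1, 9.3, 0]]], "newtons": 25}}

```text
t: 8.55
tool_pos: [0.5594, 0.4122, 0.0386]
tool_rot: [-0.225, 3.129, 0.003]
contact_force: [0.4, 0.3, 1.7]
opening: 0.0725
grip_force: 0.0
```

>>> {"method": "servo_tool", "body": {"increments": [[[5.5, 0, 0, 0, 0], [5.5, 0, 0, 0, 0], [5.5, 0, 0, 0, 0], [5.5, 0, 0, 0, 0]]]}}

```text
t: 8.95
tool_pos: [0.5599, 0.4126, 0.0396]
tool_rot: [-0.225, 3.128, 0.004]
contact_force: [-0.7, -1.2, 6.2]
opening: 0.0599
grip_force: 27.7
```

>>> {"method": "servo_tool", "body": {"increments": [[[5.5, 0, 0, -1, 0], [5.5, 0, 0, -3, 0], [5.5, 0, 0, -6, 0], [5.5, 0, 0, -11, 0], [5.5, 0, 0, -12, 0]]]}}

```text
t: 9.45
tool_pos: [0.5607, 0.4134, 0.1643]
tool_rot: [-0.225, 3.122, 0.009]
contact_force: [0.4, 0.2, 0.7]
opening: 0.0599
grip_force: 27.6
```

```bash
python3 -c "
from h import *
p=cw(-.045,.062,.16);print(p,inc(p))"
```

```text
[0.44141708 0.04254782 0.16      ] (array([ 17.12, -35.  ,   0.05]), 0.04)
```

>>> {"method": "servo_tool", "body": {"increments": [[[5.5, 17, -35, 0, 0], [5.5, 17, -35, 0, 0], [5.5, 17, -35, 0, 0], [5.5, 17, -35, 0, 0], [5.5, 17, -35, 0, 0]]]}}

```text
t: 9.95
tool_pos: [0.4806, 0.1717, 0.1555]
tool_rot: [-0.226, 3.133, -0.0]
contact_force: [1.0, -0.7, -0.9]
opening: 0.0597
grip_force: 27.7
```

>>> {"method": "servo_tool", "body": {"increments": [[[5.5, 0, 0, 0, 0], [5.5, 0, 0, 0, 0]]]}}

```text
t: 10.15
tool_pos: [0.4814, 0.1724, 0.1556]
tool_rot: [-0.222, 3.133, 0.001]
contact_force: [-0.7, -0.3, -2.0]
opening: 0.06
grip_force: 27.8
```

```bash
python3 -c "
from h import *
print(inc([.443,.042,.16]))"
```

```text
(array([  5.64, -12.37,  -0.45]), -0.1)
```

>>> {"method": "servo_tool", "body": {"increments": [[[5.5, 5.6, -12.3, 0, 0], [5.5, 5.6, -12.3, 0, 0], [5.5, 5.6, -12.3, 0, 0], [5.5, 5.6, -12.3, 3, 0], [5.5, 5.6, -12.3, 5, 0]]]}}

```text
t: 10.65
tool_pos: [0.4446, 0.0434, 0.1054]
tool_rot: [-0.224, 3.131, 0.0]
contact_force: [0.3, 0.8, -1.4]
opening: 0.0599
grip_force: 27.9
```

>>> {"method": "servo_tool", "body": {"increments": [[[5.5, 0, 0, 0, 0], [5.5, 0, 0, 0, 0]]]}}

```text
t: 10.85
tool_pos: [0.4443, 0.0442, 0.1058]
tool_rot: [-0.227, 3.133, 0.0]
contact_force: [0.3, 0.8, -1.2]
opening: 0.0597
grip_force: 27.9
```

```bash
python3 -c "
from h import *
print(ctrl.get_obs()['tool_pos'],inc([.443,.042,.0425]))"
```

```text
[0.44434547 0.04420071 0.10581632] (array([ 0.17, -0.2 ,  6.33]), 0.1)
```

>>> {"method": "servo_tool", "body": {"increments": [[[5.5, 0.1, -0.2, 1.5, 0], [5.5, 0.1, -0.2, 3, 0], [5.5, 0.1, -0.2, 4.5, 0], [5.5, 0.1, -0.2, 5.3, 0], [5.5, 0.1, -0.2, 5.7, 0]]]}}

```text
t: 11.35
tool_pos: [0.4438, 0.0417, 0.0488]
tool_rot: [-0.227, 3.133, -0.0]
contact_force: [0.2, 0.6, -0.6]
opening: 0.0595
grip_force: 27.9
```

>>> {"method": "servo_tool", "body": {"increments": [[[5.5, 0, 0, 0.2, 0], [5.5, 0, 0, 0.4, 0], [5.5, 0, 0, 0.6, 0], [5.5, 0, 0, 0.6, 0]]]}}

```text
t: 11.75
tool_pos: [0.4432, 0.0413, 0.0424]
tool_rot: [-0.225, 3.133, -0.0]
contact_force: [0.4, 0.2, -1.2]
opening: 0.0598
grip_force: 27.9
```

Not in contact yet, so I'll go slightly lower.

>>> {"method": "servo_tool", "body": {"increments": [[[5.5, 0, 0, 0.1, 0], [5.5, 0, 0, 0.15, 0], [5.5, 0, 0, 0.15, 0]]]}}

```text
t: 12.05
tool_pos: [0.4434, 0.0413, 0.0416]
tool_rot: [-0.225, 3.133, -0.0]
contact_force: [-2.6, 0.6, 4.2]
opening: 0.0599
grip_force: 28.4
```

>>> {"method": "servo_tool", "body": {"increments": [[[6.2, 0, 0, 0, 0], [6.6, 0, 0, 0, 0], [7.0, 0, 0, 0, 0], [7.0, 0, 0, 0, 0], [7.0, 0, 0, 0, 0]]]}}

```text
t: 12.55
tool_pos: [0.443, 0.0413, 0.0407]
tool_rot: [0.225, -3.133, -0.0]
contact_force: [0.1, -1.1, 0.8]
opening: 0.0701
grip_force: 0.0
```

>>> {"method": "servo_tool", "body": {"increments": [[[7.0, 0, 0, -1, 0], [7.0, 0, 0, -4, 0], [7.0, 0, 0, -8, 0], [7.0, 0, 0, -12, 0], [7.0, 0, 0, -12, 0]]]}}

```text
t: 13.05
tool_pos: [0.4472, 0.0411, 0.1686]
tool_rot: [-0.225, 3.12, -0.003]
contact_force: [0.8, -0.2, 0.1]
opening: 0.0701
grip_force: 0.0
```

```bash
python3 -c "
from h import *
print(inc([.441,.399,.16]))"
```

```text
(array([-4.5 , 35.52,  0.82]), 0.03)
```

>>> {"method": "servo_tool", "body": {"increments": [[[8.5, -4.5, 35.5, 0, 0], [8.5, -4.5, 35.5, 0, 0], [8.5, -4.5, 35.5, 0, 0], [8.5, -4.5, 35.5, 0, 0], [8.5, -4.5, 35.5, 0, 0]]]}}

```text
t: 13.55
tool_pos: [0.4382, 0.2933, 0.1611]
tool_rot: [-0.225, 3.133, -0.0]
contact_force: [1.6, -0.1, 0.1]
opening: 0.0851
grip_force: 0.0
```

>>> {"method": "servo_tool", "body": {"increments": [[[8.5, 0, 0, 0, 0], [8.5, 0, 0, 0, 0]]]}}

```text
t: 13.75
tool_pos: [0.4382, 0.2921, 0.1606]
tool_rot: [0.229, -3.133, 0.001]
contact_force: [-0.3, 0.2, 0.0]
opening: 0.0849
grip_force: 0.0
```

```bash
python3 -c "
from h import *
print(inc([.441,.399,.13]))"
```

```text
(array([-1.84, 10.54,  3.05]), 0.17)
```

>>> {"method": "servo_tool", "body": {"increments": [[[8.5, -1.8, 10.5, 0, 0], [8.5, -1.8, 10.5, 0, 0], [8.5, -1.8, 10.5, 2, 0], [8.5, -1.8, 10.5, 3, 0], [8.5, -1.8, 10.5, 3, 0]]]}}

```text
t: 14.25
tool_pos: [0.4405, 0.3953, 0.1282]
tool_rot: [0.222, -3.129, 0.005]
contact_force: [0.1, -0.4, 0.1]
opening: 0.0851
grip_force: 0.0
```

>>> {"method": "servo_tool", "body": {"increments": [[[8.5, 0, 0, 0, 0], [8.5, 0, 0, 0, 0]]]}}

```text
t: 14.45
tool_pos: [0.4422, 0.3968, 0.1317]
tool_rot: [-0.222, 3.133, 0.001]
contact_force: [-0.5, -0.2, -0.8]
opening: 0.0847
grip_force: 0.0
```

```bash
python3 -c "
from h import *
z=snap('wrist','w5');hsv=cv2.cvtColor(z,cv2.COLOR_RGB2HSV)
m=cv2.inRange(hsv,(14,90,110),(28,255,255));m=cv2.morphologyEx(m,cv2.MORPH_OPEN,np.ones((7,7)))
n,l,st,c=cv2.connectedComponentsWithStats(m)
for i in range(1,n):
    if st[i,4]>300: print(st[i],c[i].round(1),px('w5',c[i],.064).round(4))
o=ctrl.get_obs();print(o['tool_pos'],inc([.44,.3985,.036]))"
```

```text
[ 34  48  37  14 340] [51.5 54.7] [0.3672 0.2771 0.064 ]
[ 80  57  34  14 320] [96.6 63.4] [0.3682 0.3013 0.064 ]
[   6   68   15   80 1053] [ 13.4 106.2] [0.3977 0.2552 0.064 ]
[152  72  38  13 337] [170.5  78. ] [0.3701 0.3419 0.064 ]
[ 191   79  131   32 1225] [255.7  94.5] [0.3721 0.3898 0.064 ]
[362 135  17  41 361] [369.8 155.1] [0.3965 0.4611 0.064 ]
[  8 163  13  72 879] [ 13.9 198.3] [0.4529 0.2526 0.064 ]
[ 232  185   47   46 1764] [255.  207.7] [0.4382 0.399  0.064 ]
[342 185  22  61 525] [352.5 214.8] [0.4343 0.4594 0.064 ]
[  9 251  12  48 565] [ 14.4 274.1] [0.5054 0.2502 0.064 ]
[314 290  20  53 408] [323.6 315.7] [0.508  0.4561 0.064 ]
[0.44225764 0.39704968 0.13188636] (array([0.22, 0.17, 9.59]), -0.06)
```

>>> {"method": "servo_tool", "body": {"increments": [[[8.5, 0.3, 0.2, 4.5, 0], [8.5, 0.3, 0.2, 9, 0], [8.5, 0.3, 0.2, 9.6, 0], [8.5, 0.3, 0.2, 9.6, 0], [5.8, 0.3, 0.2, 9.6, 0]]], "newtons": 25}}

```text
t: 15.0
tool_pos: [0.4399, 0.4003, 0.0375]
tool_rot: [-0.225, 3.13, 0.003]
contact_force: [0.2, -0.4, 0.2]
opening: 0.0729
grip_force: 0.0
```

>>> {"method": "servo_tool", "body": {"increments": [[[5.5, 0, 0, 0, 0], [5.5, 0, 0, 0, 0], [5.5, 0, 0, 0, 0], [5.5, 0, 0, 0, 0]]]}}

```text
t: 15.4
tool_pos: [0.4404, 0.4006, 0.0384]
tool_rot: [-0.225, 3.128, 0.004]
contact_force: [-0.3, -1.3, 6.5]
opening: 0.06
grip_force: 27.7
```

>>> {"method": "servo_tool", "body": {"increments": [[[5.5, 0, 0, -1, 0], [5.5, 0, 0, -3, 0], [5.5, 0, 0, -6, 0], [5.5, 0, 0, -11, 0], [5.5, 0, 0, -12, 0]]]}}

```text
t: 15.9
tool_pos: [0.4413, 0.4016, 0.163]
tool_rot: [-0.225, 3.123, 0.01]
contact_force: [0.7, 0.7, -0.4]
opening: 0.0595
grip_force: 27.7
```

```bash
python3 -c "
from h import *
p=cw(-.044,-.062,.16);print(p,inc(p))"
```

```text
[ 0.46009284 -0.0800418   0.16      ] (array([ 5.030e+00, -4.794e+01, -3.000e-02]), 0.03)
```

>>> {"method": "servo_tool", "body": {"increments": [[[5.5, 5, -25, 0, 0], [5.5, 5, -25, 0, 0], [5.5, 5, -25, 0, 0], [5.5, 5, -25, 0, 0], [5.5, 5, -25, 0, 0]]]}}

```text
t: 16.4
tool_pos: [0.4242, 0.1481, 0.1552]
tool_rot: [-0.227, 3.132, 0.0]
contact_force: [0.9, -0.9, -1.4]
opening: 0.0599
grip_force: 27.8
```

>>> {"method": "servo_tool", "body": {"increments": [[[5.5, 0, -23, 0, 0], [5.5, 0, -23, 0, 0], [5.5, 0, -23, 0, 0], [5.5, 0, -23, 0, 0], [5.5, 0, -23, 0, 0]]]}}

```text
t: 16.9
tool_pos: [0.4577, -0.081, 0.1556]
tool_rot: [-0.221, 3.132, -0.002]
contact_force: [0.8, 1.0, -1.3]
opening: 0.0598
grip_force: 27.9
```

>>> {"method": "servo_tool", "body": {"increments": [[[5.5, 0, 0, 0, 0], [5.5, 0, 0, 0, 0]]]}}

```text
t: 17.1
tool_pos: [0.4575, -0.0782, 0.1549]
tool_rot: [-0.223, 3.134, 0.001]
contact_force: [-0.6, 0.0, -0.6]
opening: 0.0597
grip_force: 27.9
```

```bash
python3 -c "
from h import *
p=cw(-.044,-.062,.10);print(p,inc(p))"
```

```text
[ 0.46009284 -0.0800418   0.1       ] (array([-0.23, -0.22,  5.49]), -0.08)
```

>>> {"method": "servo_tool", "body": {"increments": [[[5.5, -0.2, -0.2, 2, 0], [5.5, -0.2, -0.2, 4, 0], [5.5, -0.2, -0.2, 5.5, 0], [5.5, -0.2, -0.2, 7, 0], [5.5, -0.2, -0.2, 8, 0]]]}}

```text
t: 17.6
tool_pos: [0.4592, -0.0779, 0.0736]
tool_rot: [0.229, -3.132, -0.002]
contact_force: [-0.6, 0.4, -0.8]
opening: 0.0593
grip_force: 27.9
```

>>> {"method": "servo_tool", "body": {"increments": [[[5.5, 0, 0, 1, 0], [5.5, 0, 0, 2, 0], [5.5, 0, 0, 2.5, 0], [5.5, 0, 0, 2.8, 0], [5.5, 0, 0, 2.8, 0]]]}}

```text
t: 18.1
tool_pos: [0.4599, -0.0796, 0.0466]
tool_rot: [0.225, -3.133, -0.0]
contact_force: [-0.2, -0.3, -0.8]
opening: 0.0602
grip_force: 27.9
```

>>> {"method": "servo_tool", "body": {"increments": [[[5.5, 0, 0, 0, 0]]]}}

```text
t: 18.2
tool_pos: [0.4603, -0.0798, 0.0472]
tool_rot: [-0.225, 3.133, -0.0]
contact_force: [0.0, 0.5, -1.0]
opening: 0.0599
grip_force: 27.9
```

>>> {"method": "servo_tool", "body": {"increments": [[[5.5, 0, 0, 0.3, 0], [5.5, 0, 0, 0.5, 0], [5.5, 0, 0, 0.6, 0], [5.5, 0, 0, 0.7, 0], [5.5, 0, 0, 0.7, 0]]]}}

```text
t: 18.7
tool_pos: [0.46, -0.0797, 0.0405]
tool_rot: [0.225, -3.133, -0.001]
contact_force: [-3.9, 0.6, 5.2]
opening: 0.0597
grip_force: 28.3
```

>>> {"method": "servo_tool", "body": {"increments": [[[5.5, 0, 0, 0, 0]]]}}

```text
t: 18.8
tool_pos: [0.46, -0.0797, 0.0405]
tool_rot: [0.225, -3.133, -0.0]
contact_force: [-2.6, 0.1, 5.3]
opening: 0.0598
grip_force: 28.4
```

>>> {"method": "servo_tool", "body": {"increments": [[[6.2, 0, 0, 0, 0], [6.6, 0, 0, 0, 0], [7.0, 0, 0, 0, 0], [7.0, 0, 0, 0, 0], [7.0, 0, 0, 0, 0]]]}}

```text
t: 19.3
tool_pos: [0.46, -0.0797, 0.0398]
tool_rot: [-0.225, 3.134, 0.0]
contact_force: [-0.0, -0.6, -0.7]
opening: 0.0701
grip_force: 0.0
```

>>> {"method": "servo_tool", "body": {"increments": [[[7.0, 0, 0, -1, 0], [7.0, 0, 0, -4, 0], [7.0, 0, 0, -8, 0], [7.0, 0, 0, -12, 0], [7.0, 0, 0, -17, 0]]]}}

```text
t: 19.8
tool_pos: [0.4589, -0.0793, 0.2107]
tool_rot: [0.225, -3.132, -0.001]
contact_force: [0.6, -1.4, -0.1]
opening: 0.0698
grip_force: 0.0
```

>>> {"method": "servo_tool", "body": {"increments": [[[0, 0, 0, -5, 0], [0, 0, 0, -10, 0], [0, 0, 0, -10, 0], [0, 0, 0, -10, 0], [0, 0, 0, -10, 0]]]}}

```text
t: 20.3
tool_pos: [0.4593, -0.0795, 0.3086]
tool_rot: [0.225, -3.132, -0.001]
contact_force: [0.6, 0.8, -0.4]
opening: 0.0003
grip_force: 0.0
```

```bash
python3 -c "
from h import *
snap('wrist','w6')
snap('top','t6')
p=cw(.24,0,.32);print(p,inc(p),ctrl.get_obs()['tool_pos'])"
```

```text
[0.7323463  0.02183094 0.32      ] (array([-28.49,   6.11,  -1.32]), 0.02) [ 0.4591019  -0.0793517   0.30763065]
```

View pics/w6.png

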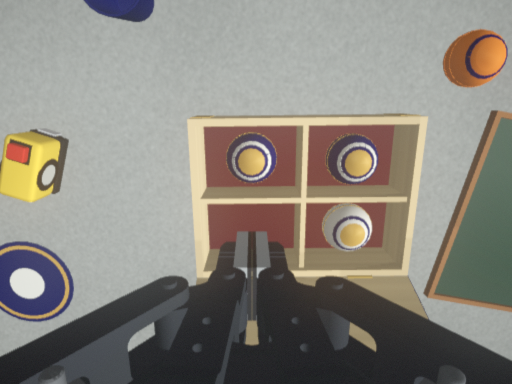

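All three globes stand in their wells: (251,160), (356,160) and (350,232). The tape is at (35,165) with its lock at (18,152). Next is the lid.

>>> {"method": "servo_tool", "body": {"increments": [[[0, 0, 6, -1.5, 0], [0, -14, 6, -1.5, 0], [0, -28.5, 6, -1.5, 0], [0, -28.5, 6, -1.5, 0], [0, -28.5, 6, -1.5, 0]]]}}

```text
t: 20.9
tool_pos: [0.6505, 0.0064, 0.322]
tool_rot: [0.226, -3.131, -0.001]
contact_force: [0.3, -0.8, 0.9]
opening: 0.0001
grip_force: 0.0
```

>>> {"method": "servo_tool", "body": {"increments": [[[0, -9, 0, 0, 0], [0, -9, 0, 0, 0], [0, -9, 0, 0, 0], [0, -9, 0, 0, 0]]]}}

```text
t: 21.3
tool_pos: [0.7383, 0.0187, 0.3204]
tool_rot: [0.225, -3.128, -0.001]
contact_force: [0.3, -0.6, 0.8]
opening: -0.0001
grip_force: 0.0
```

```bash
python3 -c "
from h import *
p=cw(.235,0,.237);print(p,inc(p),ctrl.get_obs()['tool_pos'])"
```

```text
[0.72739741 0.0211178  0.237     ] (array([1.  , 0.39, 8.34]), 0.04) [0.73832829 0.01866674 0.32035754]
```

>>> {"method": "servo_tool", "body": {"increments": [[[0, 0.6, 0.3, 4, 0], [0, 1, 0.3, 8.3, 0], [0, 1, 0.3, 8.3, 0], [0, 1, 0.3, 8.3, 0]]]}}

```text
t: 21.7
tool_pos: [0.7269, 0.0199, 0.2411]
tool_rot: [0.225, -3.132, -0.0]
contact_force: [-0.9, 0.3, 1.0]
opening: 0.0001
grip_force: 0.0
```

```bash
python3 -c "
from h import *
o=ctrl.get_obs();print(o['tool_pos'],o['contact_force'])
for i,th in enumerate(np.arange(2.0,-.01,-.1)):
    r=.165;off=.008+.012*np.sin(th)
    x=.095-r*np.cos(th)+off*np.sin(th);z=.0725+r*np.sin(th)+off*np.cos(th)+.019
    print(round(th,2),inc(cw(x,0,z))[0].round(1))"
```

```text
[0.72694141 0.0198684  0.24107867] [-0.93315062  0.32258176  1.04267624]
2.0 [5.4 0.1 0.8]
1.9 [ 6.8  0.1 -0. ]
1.8 [ 8.3  0.1 -0.6]
1.7 [ 9.8  0.1 -1.1]
1.6 [11.5  0.1 -1.5]
1.5 [13.1  0.1 -1.6]
1.4 [14.8  0.1 -1.6]
1.3 [16.5  0.1 -1.4]
1.2 [18.1  0.1 -1.1]
1.1 [19.8  0.1 -0.6]
1.0 [21.3  0.1  0.1]
0.9 [22.8  0.1  1. ]
0.8 [24.2  0.1  2. ]
0.7 [25.5  0.1  3.2]
0.6 [26.7  0.1  4.5]
0.5 [27.8  0.1  5.9]
0.4 [28.6  0.1  7.4]
0.3 [29.3  0.1  9. ]
0.2 [29.9  0.1 10.7]
0.1 [30.2  0.1 12.4]
-0.0 [30.4  0.1 14.2]
```

>>> {"method": "servo_tool", "body": {"increments": [[[0, 4, 0, 0, 0], [0, 6.8, 0, 0, 0], [0, 8.3, 0, -0.6, 0], [0, 9.8, 0, -1.1, 0], [0, 11.5, 0, -1.5, 0]]]}}

```text
t: 22.2
tool_pos: [0.6157, 0.0033, 0.2615]
tool_rot: [-0.224, 3.125, -0.002]
contact_force: [2.4, 0.7, -0.9]
opening: -0.0002
grip_force: 1.0
```

>>> {"method": "servo_tool", "body": {"increments": [[[0, 1.6, 0, -0.1, 0], [0, 3.3, 0, -0.1, 0], [0, 5, 0, 0.1, 0], [0, 6.6, 0, 0.4, 0], [0, 8.3, 0, 0.9, 0]]]}}

```text
t: 22.7
tool_pos: [0.5339, -0.0087, 0.2525]
tool_rot: [-0.224, 3.124, -0.003]
contact_force: [1.8, 0.8, -1.1]
opening: 0.0003
grip_force: 0.8
```

>>> {"method": "servo_tool", "body": {"increments": [[[0, 1.5, 0, 0.7, 0], [0, 3, 0, 1.6, 0], [0, 4.4, 0, 2.6, 0], [0, 5.7, 0, 3.8, 0], [0, 6.9, 0, 5.1, 0]]]}}

```text
t: 23.2
tool_pos: [0.4658, -0.0189, 0.2012]
tool_rot: [-0.224, 3.124, -0.005]
contact_force: [0.8, -0.5, -0.1]
opening: -0.0001
grip_force: 0.6
```

>>> {"method": "servo_tool", "body": {"increments": [[[0, 1.1, 0, 1.4, 0], [0, 1.9, 0, 2.9, 0], [0, 2.6, 0, 4.5, 0], [0, 3.2, 0, 6.2, 0], [0, 3.5, 0, 7.5, 0]]]}}

```text
t: 23.7
tool_pos: [0.4302, -0.0236, 0.1224]
tool_rot: [-0.225, 3.13, -0.002]
contact_force: [1.2, -0.2, 0.8]
opening: -0.0001
grip_force: 0.4
```

```bash
python3 -c "
from h import *
o=ctrl.get_obs();print(o['tool_pos'],o['contact_force'],inc(cw(-.075,0,.0995)))"
```

```text
[ 0.43021681 -0.0235816   0.12241753] [ 1.21262403 -0.23128456  0.82911883] (array([0.96, 0.19, 2.29]), 0.01)
```

>>> {"method": "servo_tool", "body": {"increments": [[[0, 0.5, 0, 0.7, 0], [0, 0.5, 0, 1.4, 0], [0, 0.5, 0, 2.0, 0], [0, 0.5, 0, 2.4, 0], [0, 0.5, 0, 2.4, 0]]]}}

```text
t: 24.2
tool_pos: [0.4248, -0.024, 0.1013]
tool_rot: [0.226, -3.13, -0.0]
contact_force: [-15.9, 3.2, 26.6]
opening: -0.0001
grip_force: 13.2
```

>>> {"method": "servo_tool", "body": {"increments": [[[0, 0, 0, 0.1, 0], [0, 0, 0, 0.2, 0], [0, 0, 0, 0.3, 0], [0, 0, 0, 0.3, 0]]]}}

```text
t: 24.6
tool_pos: [0.425, -0.0241, 0.101]
tool_rot: [0.226, -3.128, -0.0]
contact_force: [-24.6, 3.6, 43.9]
opening: -0.0
grip_force: 22.0
```

>>> {"method": "servo_tool", "body": {"increments": [[[0, 0, 0, -1, 0], [0, 0, 0, -6, 0], [0, 0, 0, -11, 0], [0, 0, 0, -16, 0], [0, 0, 0, -16, 0]]]}}

```text
t: 25.1
tool_pos: [0.4283, -0.0246, 0.2633]
tool_rot: [-0.225, 3.118, -0.007]
contact_force: [0.8, 0.6, 0.1]
opening: -0.0002
grip_force: 0.0
```

```bash
python3 -c "
from h import *
print(px('w6',(18,152),.069),px('w6',(31,165),.05))
print(inc([.47,-.33,.27]))"
```

```text
[ 0.48408493 -0.33752263  0.069     ] [ 0.50236265 -0.33601782  0.05      ]
(array([  0.24, -30.82,  -0.5 ]), 0.03)
```

>>> {"method": "servo_tool", "body": {"increments": [[[8.5, -3.5, -15, 0, 0], [8.5, -7, -31, 0, 0], [8.5, -7, -31, 0, 0], [8.5, -7, -31, 0, 0], [8.5, -7, -31, 0, 0]]]}}

```text
t: 25.6
tool_pos: [0.5145, -0.2594, 0.2533]
tool_rot: [-0.225, 3.133, 0.001]
contact_force: [0.8, 0.6, 1.3]
opening: 0.0722
grip_force: 0.0
```

>>> {"method": "servo_tool", "body": {"increments": [[[8.5, 0, -6, 0, 0], [8.5, 0, -6, 0, 0], [8.5, 0, -6, 0, 0], [8.5, 0, -6, 0, 0]]]}}

```text
t: 26.0
tool_pos: [0.5223, -0.3157, 0.2535]
tool_rot: [0.226, -3.133, -0.002]
contact_force: [0.4, 0.2, 0.0]
opening: 0.0853
grip_force: 0.0
```

```bash
python3 -c "
from h import *
a=snap('wrist','w7');b=snap('top','t7');print(ctrl.get_obs()['tool_pos'])
cv2.imwrite('pics/w7b.png',np.hstack([cv2.resize(a,(480,360)),cv2.resize(b[150:270,210:317],(320,360),interpolation=cv2.INTER_CUBIC)])[:,:,::-1])"
```

```text
[ 0.52244252 -0.31511436  0.25408109]
```

View pics/w7b.png

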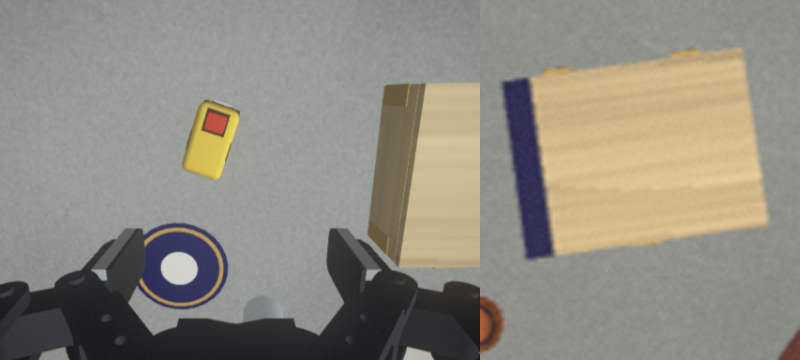

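The lid is closed with its blue band at the +y end. The tape's mouth end is at about (221,103), its rear at (200,176) and its lock at (216,123).

```bash
cat > tape.py <<'E'
from h import *
def tape(f):
    z=np.load(f'pics/{f}.npz')['img'];hsv=cv2.cvtColor(z,cv2.COLOR_RGB2HSV)
    red=cv2.inRange(hsv,(0,120,90),(10,255,255))|cv2.inRange(hsv,(172,120,90),(180,255,255))
    ye=cv2.inRange(hsv,(22,150,110),(32,255,255))
    out=[]
    for m in (red,ye|red):
        m=cv2.morphologyEx(m,cv2.MORPH_CLOSE,np.ones((9,9)))
        c=max(cv2.findContours(m,0,2)[0],key=cv2.contourArea);print('px',cv2.minAreaRect(c),cv2.contourArea(c));out.append((c,cv2.boxPoints(cv2.minAreaRect(c))))
    return out
if __name__=='__main__':
    import sys
    f=sys.argv[1];h0=float(sys.argv[2]) if len(sys.argv)>2 else 0
    (rc,rb),(yc,yb)=tape(f)
    L=np.array([px(f,p,.069+h0) for p in rb]);print('lock',L.mean(0),L[:,:2].round(4).tolist())
    B=np.array([px(f,p,.06+h0) for p in yb]);print('body@.06',B.mean(0),B[:,:2].round(4).tolist())
    for Q in (L,B):
        e=[Q[(i+1)%4]-Q[i] for i in range(4)];print([ (round(float(np.linalg.norm(v)),4),round(float(np.degrees(np.arctan2(v[1],v[0]))),1)) for v in e])
E
python3 tape.py w7
```

```text
px ((229.39999389648438, 130.8000030517578), (22.13593864440918, 20.238574981689453), 18.434946060180664) 409.0
px ((224.9602508544922, 149.9446563720703), (40.77642059326172, 74.4932861328125), 17.447187423706055) 2814.0
lock [ 0.48559727 -0.34099964  0.069     ] [[0.4929, -0.3529], [0.4747, -0.3491], [0.4782, -0.3292], [0.4966, -0.3327]]
body@.06 [ 0.50624444 -0.34355342  0.06      ] [[0.5386, -0.37], [0.4674, -0.3559], [0.4733, -0.3182], [0.5456, -0.3302]]
[(0.0186, 168.1), (0.0202, 80.0), (0.0187, -10.9), (0.0205, -100.3)]
[(0.0726, 168.8), (0.0382, 81.1), (0.0733, -9.4), (0.0405, -100.0)]
```

```bash
python3 -c "
from h import *
print(inc([.507,-.344,.13],np.radians(-10.3)),ctrl.get_obs()['q'])"
```

```text
(array([ 1.95, -2.64, 12.41]), 18.61) [-6.64805905e-01  1.57454643e-02  1.64444385e+00  3.53062792e-04
  1.48162364e+00 -2.38074502e+00]
```

>>> {"method": "servo_tool", "body": {"increments": [[[8.5, 1.9, -2.6, 4, 8], [8.5, 1.9, -2.6, 8, 16], [8.5, 1.9, -2.6, 12.4, 18.6], [8.5, 1.9, -2.6, 12.4, 18.6], [8.5, 1.9, -2.6, 12.4, 18.6]]]}}

```text
t: 26.6
tool_pos: [0.5073, -0.3439, 0.1304]
tool_rot: [-0.28, -3.128, -0.001]
contact_force: [-0.3, -0.2, 0.7]
opening: 0.0846
grip_force: 0.0
```

>>> {"method": "servo_tool", "body": {"increments": [[[8.5, 0, 0, 0, 0], [8.5, 0, 0, 0, 0]]]}}

```text
t: 26.8
tool_pos: [0.5091, -0.3461, 0.134]
tool_rot: [0.282, 3.124, -0.005]
contact_force: [0.4, -0.3, -0.1]
opening: 0.085
grip_force: 0.0
```

```bash
python3 -c "
from h import *
snap('wrist','w8');print(ctrl.get_obs()['tool_pos'])"; python3 tape.py w8; python3 -c "
from h import *
print(inc([.507,-.344,.035],np.radians(-10.3)))"
```

```text
[ 0.50878497 -0.34601948  0.1334464 ]
px ((252.0, 175.5), (31.0, 34.0), 90.0) 1021.5
px ((252.32626342773438, 198.59112548828125), (65.37272644042969, 116.0523452758789), 1.569354772567749) 6985.0
lock [ 0.48525169 -0.34086679  0.069     ] [[0.4743, -0.3489], [0.4778, -0.3295], [0.4963, -0.3326], [0.4927, -0.3525]]
body@.06 [ 0.50378825 -0.34410167  0.06      ] [[0.5368, -0.3732], [0.4622, -0.3554], [0.4703, -0.3171], [0.5458, -0.3307]]
[(0.0198, 79.7), (0.0187, -9.5), (0.0203, -100.3), (0.0187, 168.9)]
[(0.0766, 166.6), (0.0392, 78.1), (0.0767, -10.3), (0.0434, -102.0)]
(array([0.26, 0.19, 9.84]), -0.03)
```

>>> {"method": "servo_tool", "body": {"increments": [[[8.5, 0.2, 0.1, 4.5, 0], [8.5, 0.2, 0.1, 9, 0], [8.5, 0.2, 0.1, 9.8, 0], [8.5, 0.2, 0.1, 9.8, 0], [8.5, 0.2, 0.1, 9.8, 0]]], "newtons": 40}}

```text
t: 27.35
tool_pos: [0.5071, -0.3451, 0.0349]
tool_rot: [0.284, 3.125, -0.004]
contact_force: [-0.2, -0.6, 0.5]
opening: 0.0849
grip_force: 0.0
```

>>> {"method": "servo_tool", "body": {"increments": [[[4, 0, 0, 0, 0], [4, 0, 0, 0, 0], [4, 0, 0, 0, 0], [4, 0, 0, 0, 0], [4, 0, 0, 0, 0]]], "newtons": 40}}

```text
t: 27.85
tool_pos: [0.5064, -0.3449, 0.034]
tool_rot: [0.284, 3.126, -0.003]
contact_force: [-0.2, -1.0, 6.7]
opening: 0.0437
grip_force: 42.3
```

>>> {"method": "servo_tool", "body": {"increments": [[[4, 0, 0, 0, 0], [4, 0, 0, 0, 0], [4, 0, 0, 0, 0]]]}}

```text
t: 28.15
tool_pos: [0.5064, -0.3449, 0.034]
tool_rot: [0.284, 3.127, -0.003]
contact_force: [-0.3, -1.1, 6.4]
opening: 0.0435
grip_force: 42.3
```

>>> {"method": "servo_tool", "body": {"increments": [[[4, 0, 0, -2, 0], [4, 0, 0, -6, 8], [4, 0, 0, -10, 16], [4, 0, 0, -15, 24], [4, 0, 0, -15, 32]]]}}

```text
t: 28.65
tool_pos: [0.5085, -0.3462, 0.1904]
tool_rot: [1.139, 2.914, -0.007]
contact_force: [1.0, -1.3, -4.4]
opening: 0.0435
grip_force: 42.6
```

>>> {"method": "servo_tool", "body": {"increments": [[[4, 0, 0, 0, 8], [4, 0, 0, 0, 16], [4, 0, 0, 0, 24], [4, 0, 0, 0, 32], [4, 0, 0, 0, 39.5]]]}}

```text
t: 29.15
tool_pos: [0.5045, -0.3427, 0.1798]
tool_rot: [-2.062, -2.364, -0.0]
contact_force: [-1.0, 0.9, -4.9]
opening: 0.0436
grip_force: 42.3
```

```bash
python3 -c "
from h import *
o=ctrl.get_obs();print(o['tool_pos'],o['q'][5],R.from_rotvec(o['tool_rot']).as_matrix().round(3))
p=cw(0,.094,.19);print(p,inc(p,Y0-np.pi/2))"
```

```text
[ 0.50446624 -0.34270422  0.17980347] -0.855088473605687 [[-0.136  0.991 -0.003]
 [ 0.991  0.136  0.003]
 [ 0.003 -0.003 -1.   ]]
[0.48139288 0.08063897 0.19      ] (array([42.26,  3.46, -0.89]), -0.39)
```

>>> {"method": "servo_tool", "body": {"increments": [[[4, 21, 1.7, -1, -0.4], [4, 21, 1.7, -1, -0.4], [4, 21, 1.7, -1, -0.4], [4, 21, 1.7, -1, -0.4], [4, 21, 1.7, -1, -0.4]]]}}

```text
t: 29.65
tool_pos: [0.4909, -0.1287, 0.1901]
tool_rot: [-2.042, -2.381, -0.001]
contact_force: [0.6, -1.2, -5.6]
opening: 0.0436
grip_force: 42.5
```

>>> {"method": "servo_tool", "body": {"increments": [[[4, 21, 1.7, 0, 0], [4, 21, 1.7, 0, 0], [4, 21, 1.7, 0, 0], [4, 21, 1.7, 0, 0], [4, 21, 1.7, 0, 0]]]}}

```text
t: 30.15
tool_pos: [0.4766, 0.0805, 0.1906]
tool_rot: [-2.042, -2.383, 0.001]
contact_force: [-0.0, -0.6, -4.1]
opening: 0.0437
grip_force: 42.6
```

>>> {"method": "servo_tool", "body": {"increments": [[[4, 0, 0, 0, 0], [4, 0, 0, 0, 0]]]}}

```text
t: 30.35
tool_pos: [0.478, 0.0759, 0.1913]
tool_rot: [-2.05, -2.38, 0.003]
contact_force: [-0.3, -0.5, -5.7]
opening: 0.0435
grip_force: 42.6
```

```bash
python3 -c "
from h import *
a=snap('wrist','w9');b=snap('top','t9');o=ctrl.get_obs();print(o['tool_pos'],R.from_rotvec(o['tool_rot']).as_matrix().round(4))
p=cw(0,.094,.15);print(p,inc(p,Y0-np.pi/2))
cv2.imwrite('pics/w9b.png',np.hstack([cv2.resize(a,(480,360)),cv2.resize(b[150:270,210:317],(320,360),interpolation=cv2.INTER_CUBIC)])[:,:,::-1])"
```

```text
[0.47838728 0.07532628 0.19164177] [[-1.462e-01  9.893e-01 -9.000e-04]
 [ 9.893e-01  1.462e-01 -5.000e-04]
 [-4.000e-04 -1.000e-03 -1.000e+00]]
[0.48139288 0.08063897 0.15      ] (array([0.48, 0.38, 4.16]), 0.21)
```

View pics/w9b.png

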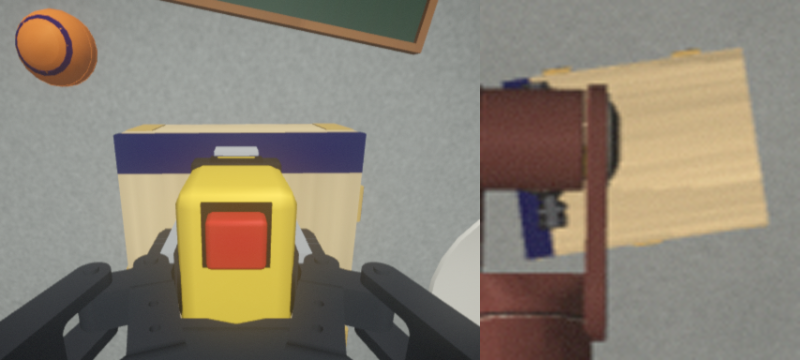

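The wrist view shows the held tape pointing at the blue end. The lid end spans columns 116–365, with the band at rows 133–173, and the hook is at (236,150), roughly centred.

```bash
python3 -c "
from h import *
s=.9375
for x,y,z in [(-.095,.129,.0825),(.095,.129,.0825),(-.095,.129,.0725),(.095,.129,.0725),(-.095,.099,.0825),(.095,.099,.0825),(.095,.129,.0),(-.095,.129,0)]: print(x,y,z,(proj('w9',cw(x,y,z))*s).round(1))
a=np.load('pics/w9.npz')['img']
for u in (135,150,370):
    print(u,[(r,a[r,u].tolist()) for r in range(128,194,2)])
"
```

```text
-0.095 0.129 0.0825 [114.8 133.7]
0.095 0.129 0.0825 [366.7 134.9]
-0.095 0.129 0.0725 [119.6 132. ]
0.095 0.129 0.0725 [361.5 133.2]
-0.095 0.099 0.0825 [118.7 172.2]
0.095 0.099 0.0825 [362.1 173.4]
0.095 0.129 0.0 [333.5 124.3]
-0.095 0.129 0 [145.8 123.3]
135 [(128, [153, 157, 153]), (130, [154, 158, 154]), (132, [155, 159, 155]), (134, [155, 159, 155]), (136, [155, 159, 155]), (138, [172, 164, 139]), (140, [206, 189, 149]), (142, [129, 119, 118]), (144, [59, 59, 99]), (146, [58, 61, 99]), (148, [58, 59, 97]), (150, [57, 57, 95]), (152, [57, 58, 95]), (154, [57, 57, 95]), (156, [58, 59, 97]), (158, [56, 58, 96]), (160, [57, 58, 96]), (162, [58, 57, 97]), (164, [58, 57, 96]), (166, [59, 58, 96]), (168, [58, 59, 96]), (170, [59, 59, 95]), (172, [59, 58, 95]), (174, [58, 56, 94]), (176, [61, 60, 96]), (178, [61, 59, 96]), (180, [63, 63, 96]), (182, [63, 61, 96]), (184, [74, 69, 98]), (186, [190, 175, 144]), (188, [206, 190, 152]), (190, [206, 190, 151]), (192, [205, 190, 151])]
150 [(128, [156, 159, 155]), (130, [155, 159, 155]), (132, [154, 157, 151]), (134, [192, 171, 118]), (136,
[... 661 characters left out ...]
, [152, 155, 152]), (132, [152, 157, 153]), (134, [152, 155, 149]), (136, [189, 169, 119]), (138, [200, 179, 126]), (140, [163, 150, 132]), (142, [61, 60, 97]), (144, [58, 58, 96]), (146, [57, 55, 97]), (148, [58, 58, 97]), (150, [56, 57, 95]), (152, [57, 57, 96]), (154, [58, 56, 95]), (156, [57, 57, 95]), (158, [57, 57, 95]), (160, [57, 54, 93]), (162, [55, 55, 94]), (164, [57, 55, 94]), (166, [57, 54, 93]), (168, [60, 58, 95]), (170, [58, 57, 95]), (172, [61, 60, 96]), (174, [59, 57, 94]), (176, [60, 57, 93]), (178, [61, 57, 93]), (180, [62, 58, 94]), (182, [63, 59, 94]), (184, [128, 117, 116]), (186, [199, 184, 146]), (188, [200, 184, 148]), (190, [200, 184, 147]), (192, [200, 183, 146])]
```

```bash
python3 -c "
from h import *
z=np.load('pics/t7.npz')['img'];hsv=cv2.cvtColor(z,cv2.COLOR_RGB2HSV)
blue=cv2.inRange(hsv,(105,60,0),(135,255,255));wood=cv2.inRange(hsv,(12,55,120),(28,255,255))
m=(blue|wood);m[:150]=0;m[270:]=0;m[:,:205]=0;m[:,320:]=0
m=cv2.morphologyEx(m,cv2.MORPH_CLOSE,np.ones((3,3)));m=cv2.morphologyEx(m,cv2.MORPH_OPEN,np.ones((7,7)))
c=max(cv2.findContours(m,0,2)[0],key=cv2.contourArea)
r=cv2.minAreaRect(c);print(r);B=np.array([px('t7',p,.0825)[:2] for p in cv2.boxPoints(r)]);print(B,B.mean(0))
for i in range(4):
    v=B[(i+1)%4]-B[i];print(np.linalg.norm(v),np.degrees(np.arctan2(v[1],v[0])))
"
```

```text
((261.5692138671875, 200.24615478515625), (62.418540954589844, 81.39746856689453), 82.05652618408203)
[[ 0.57441505  0.12800353]
 [ 0.61358848 -0.1286314 ]
 [ 0.41680128 -0.15630506]
 [ 0.37898614  0.09768199]] [ 0.49594774 -0.01481274]
0.2596074839104052 -81.32121390304857
0.19872350598192629 -171.99513872505008
0.2567866921609355 98.46833825479578
0.19776717717312312 8.819340864400804
```

```bash
sed -i 's/^Y0=.*/Y0=np.radians(8.6)/; s/^C0=.*/C0=np.array([.4957,-.0123])/' h.py; cat > rel.py <<'E'
from tape import *
import sys
f=sys.argv[1];base=float(sys.argv[2]);lk=float(sys.argv[3]) if len(sys.argv)>3 else .069
z=np.load(f'pics/{f}.npz')['img'];hsv=cv2.cvtColor(z,cv2.COLOR_RGB2HSV)
red=cv2.inRange(hsv,(0,130,150),(10,255,255))|cv2.inRange(hsv,(172,130,150),(180,255,255))
red=cv2.morphologyEx(red,cv2.MORPH_OPEN,np.ones((5,5)))
c=max(cv2.findContours(red,0,2)[0],key=cv2.contourArea);b=cv2.boxPoints(cv2.minAreaRect(c));print(cv2.minAreaRect(c))
L=np.array([px(f,p,base+lk)-np.array([*C0,0]) for p in b])
ex=np.array([np.cos(Y0),np.sin(Y0)]);ey=np.array([-ex[1],ex[0]])
print('lock corners case xy mm',[(round(1e3*float(l[:2]@ex),1),round(1e3*float(l[:2]@ey),1)) for l in L])
p=L.mean(0)[:2];print('lock centre case',1e3*p@ex,1e3*p@ey,'=> tape centre y',1e3*p@ey-22,'blade',129-40-(1e3*p@ey-22))
o=ctrl.get_obs();q=np.array(o['tool_pos'][:2])-C0;print('tcp case',1e3*q@ex,1e3*q@ey,o['tool_pos'][2],o['contact_force'].round(1))
E
python3 rel.py w9 .1576; python3 -c "
from h import *
p=cw(0,.094,.125);print(p,inc(p,Y0-np.pi/2))"
```

```text
((251.5, 256.0), (60.0, 65.0), 90.0)
lock corners case xy mm [(-12.9, 123.6), (5.9, 123.6), (6.4, 104.0), (-13.5, 104.0)]
lock centre case -3.4988336183842925 113.7836720817194 => tape centre y 91.7836720817194 blade -2.783672081719402
tcp case -4.0148352854919445 89.22990735366349 0.19164177233501944 [ 0.2  0.6 -4.7]
[0.48164368 0.0806431  0.125     ] (array([0.48, 0.41, 6.66]), -0.19)
```

>>> {"method": "servo_tool", "body": {"increments": [[[4, 0.5, 0.4, 1.5, -0.2], [4, 0.5, 0.4, 3.5, -0.2], [4, 0.5, 0.4, 5.5, -0.2], [4, 0.5, 0.4, 6.6, -0.2], [4, 0.5, 0.4, 6.6, -0.2]]]}}

```text
t: 30.95
tool_pos: [0.4803, 0.0812, 0.124]
tool_rot: [-2.046, -2.38, 0.005]
contact_force: [0.3, -0.1, -5.2]
opening: 0.0435
grip_force: 42.4
```

>>> {"method": "servo_tool", "body": {"increments": [[[4, 0, 0, 0, 0], [4, 0, 0, 0, 0]]]}}

```text
t: 31.15
tool_pos: [0.4826, 0.0819, 0.1276]
tool_rot: [2.046, 2.382, 0.003]
contact_force: [-0.4, 0.4, -4.4]
opening: 0.0436
grip_force: 42.4
```

```bash
python3 -c "
from h import *
p=cw(0,.094,.117);o=ctrl.get_obs();print(o['tool_pos'],o['contact_force'],inc(p,Y0-np.pi/2))"
```

```text
[0.48262382 0.0819488  0.12758616] [-0.39407822  0.44615499 -4.42293719] (array([-0.11, -0.12,  1.06]), 0.09)
```

>>> {"method": "servo_tool", "body": {"increments": [[[4, 0, -0.1, 0.4, 0.1], [4, 0, -0.1, 0.8, 0.1], [4, 0, -0.1, 1.0, 0.1], [4, 0, -0.1, 1.1, 0.1], [4, 0, -0.1, 1.1, 0.1]]]}}

```text
t: 31.65
tool_pos: [0.4807, 0.0821, 0.1166]
tool_rot: [-2.047, -2.382, 0.001]
contact_force: [-5.6, -0.5, 4.6]
opening: 0.0435
grip_force: 43.8
```

>>> {"method": "servo_tool", "body": {"increments": [[[4, 0, 0, 0, 0], [4, 0, 0, 0, 0]]]}}

```text
t: 31.85
tool_pos: [0.4806, 0.0821, 0.1166]
tool_rot: [-2.047, -2.382, 0.001]
contact_force: [-4.4, -1.2, 4.6]
opening: 0.0439
grip_force: 43.8
```

```bash
python3 -c "
from h import *
snap('wrist','w10')"; python3 rel.py w10 .0825
```

```text
((251.5, 256.0), (64.99998474121094, 59.99999237060547), -0.0)
lock corners case xy mm [(-10.1, 109.4), (-9.5, 129.1), (9.4, 129.1), (9.9, 109.4)]
lock centre case -0.09141546190321037 119.26814192619106 => tape centre y 97.26814192619106 blade -8.268141926191063
tcp case -0.777071129865714 95.55956159520585 0.11657044785561523 [-6.5 -1.7  5.4]
```

View pics/w10.png

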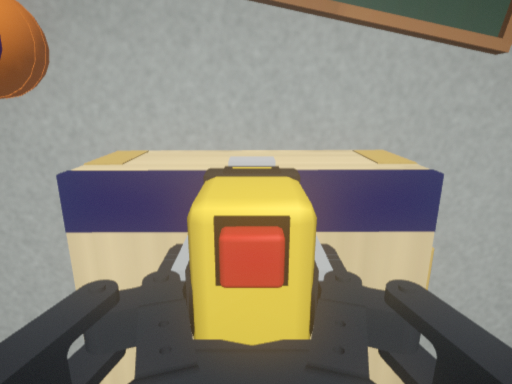

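The tape sits on the lid, with the hook at (251,161) beyond the lid edge at row 170. I'll draw it back.

>>> {"method": "servo_tool", "body": {"increments": [[[4, 0, 0, -0.1, 0], [4, -1, 0, -0.1, 0], [4, -3, 0, -0.1, 0], [4, -5, 0, -0.1, 0], [4, -7, 0, -0.1, 0]]]}}

```text
t: 32.4
tool_pos: [0.4915, 0.0128, 0.1165]
tool_rot: [-2.048, -2.381, -0.004]
contact_force: [-1.1, 4.3, -0.6]
opening: 0.0434
grip_force: 43.2
```

>>> {"method": "servo_tool", "body": {"increments": [[[4, -2, 0, 0, 0], [4, -4, 0, 0, 0], [4, -6, 0, 0, 0], [4, -7, 0, 0, 0], [4, -7, 0, 0, 0]]]}}

```text
t: 32.9
tool_pos: [0.5022, -0.058, 0.1167]
tool_rot: [2.048, 2.379, -0.001]
contact_force: [-0.5, -2.3, 0.6]
opening: 0.0436
grip_force: 43.4
```

>>> {"method": "servo_tool", "body": {"increments": [[[4, 0, 0, 0, 0]]]}}

```text
t: 33.0
tool_pos: [0.5022, -0.0573, 0.1168]
tool_rot: [2.046, 2.38, -0.001]
contact_force: [0.1, -2.1, 0.6]
opening: 0.0436
grip_force: 43.4
```

```bash
python3 -c "
from h import *
snap('wrist','w11');p=cw(0,-.0615,.1165);o=ctrl.get_obs();print(o['tool_pos'],o['contact_force'],inc(p,Y0-np.pi/2))"; python3 rel.py w11 .083
```

```text
[ 0.50217744 -0.05696527  0.11673877] [ 0.11969099 -2.37332739  1.58156773] (array([-1.64,  0.03,  0.03]), 0.04)
((252.0, 255.5), (57.0, 62.0), 90.0)
lock corners case xy mm [(-8.5, -12.0), (9.4, -12.0), (9.9, -30.7), (-9.0, -30.7)]
lock centre case 0.4516687320209454 -21.351614284957094 => tape centre y -43.351614284957094 blade 132.3516142849571
tcp case -0.2744281884498374 -45.131672696888415 0.11673877316552071 [ 0.1 -2.4  1.6]
```

View pics/w11.png

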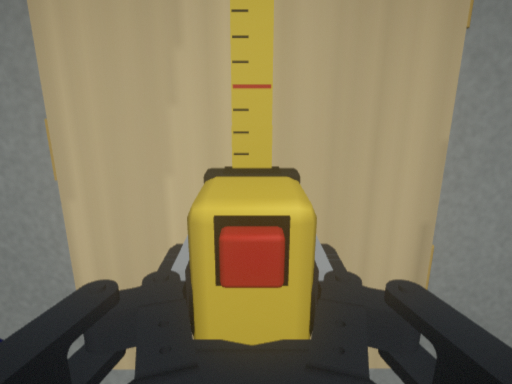

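The blade is drawn out and hooked. The red mark (probably 100 mm) is at row 86, with 10 mm ticks at rows 109, 132 and 154, and the mouth is at row 168. I can read the length directly from these.

```bash
cat > ticks.py <<'E'
from h import *
import sys
f=sys.argv[1];u0,u1=int(sys.argv[2]),int(sys.argv[3]);zb=float(sys.argv[4])
a=np.load(f'pics/{f}.npz')['img'].astype(float)[:,u0:u1].mean(1)
g=a[:,1]; ex=np.array([np.cos(Y0),np.sin(Y0)]);ey=np.array([-ex[1],ex[0]])
for r in range(3,len(g)-3):
    if g[r]<=g[r-3:r+4].min() and min(g[r-3],g[r+3])-g[r]>12:
        w=np.clip(max(g[r-3:r+4])-g[r-3:r+4],0,None);rr=(w*np.arange(r-3,r+4)).sum()/w.sum()
        p=px(f,((u0+u1)/2,rr),zb)[:2]-C0;print(round(rr,2),a[r].round(),'case y mm',round(1e3*p@ey,2),'x',round(1e3*p@ex,2))
print(a[160:182,:].round().tolist())
E
python3 ticks.py w11 236 247 .0885
```

```text
10.22 [80. 71. 43.] case y mm 59.21 x -3.76
36.31 [89. 78. 45.] case y mm 49.25 x -3.85
61.39 [97. 84. 46.] case y mm 39.29 x -3.93
85.96 [164.  71.  50.] case y mm 29.16 x -4.02
109.37 [102.  89.  45.] case y mm 19.13 x -4.11
132.01 [93. 81. 43.] case y mm 9.06 x -4.2
153.54 [96. 83. 42.] case y mm -0.86 x -4.29
[[183.0, 161.0, 62.0], [182.0, 161.0, 62.0], [183.0, 161.0, 62.0], [182.0, 161.0, 62.0], [182.0, 161.0, 62.0], [182.0, 161.0, 62.0], [180.0, 159.0, 61.0], [161.0, 141.0, 54.0], [112.0, 97.0, 41.0], [76.0, 65.0, 35.0], [71.0, 61.0, 35.0], [71.0, 61.0, 35.0], [71.0, 62.0, 35.0], [72.0, 63.0, 38.0], [74.0, 65.0, 42.0], [80.0, 71.0, 42.0], [122.0, 106.0, 46.0], [169.0, 148.0, 57.0], [182.0, 160.0, 60.0], [183.0, 161.0, 61.0], [184.0, 162.0, 61.0], [185.0, 162.0, 61.0]]
```

```bash
python3 -c "
from h import *
for f in ('w9','w10','w11'):
    a=np.load(f'pics/{f}.npz')['img'].astype(int)
    print(f,[(r,a[r,242:262].mean(0).round().astype(int).tolist()) for r in range(154,182)])
    print(f,'col215',[(r,a[r,212:222].mean(0).round().astype(int).tolist()) for r in range(162,182,1)])
z=np.load('pics/w11.npz');print(z['k']);M=z['M'];o=ctrl.get_obs();print('cam rel tcp (tool)',R.from_rotvec(o['tool_rot']).as_matrix().T@(M[:3,3]-o['tool_pos']),M[:3,2])"
```

```text
w9 [(154, [74, 67, 98]), (155, [88, 82, 107]), (156, [147, 147, 156]), (157, [180, 181, 183]), (158, [188, 190, 189]), (159, [189, 190, 190]), (160, [189, 190, 189]), (161, [188, 190, 188]), (162, [186, 188, 186]), (163, [186, 187, 186]), (164, [186, 187, 185]), (165, [182, 183, 181]), (166, [151, 145, 130]), (167, [195, 174, 84]), (168, [165, 145, 66]), (169, [105, 90, 54]), (170, [86, 73, 51]), (171, [86, 72, 51]), (172, [87, 73, 52]), (173, [89, 75, 55]), (174, [93, 79, 60]), (175, [102, 87, 60]), (176, [152, 133, 65]), (177, [204, 182, 77]), (178, [218, 195, 82]), (179, [219, 197, 82]), (180, [220, 197, 83]), (181, [221, 198, 83])]
w9 col215 [(162, [72, 63, 95]), (163, [72, 64, 95]), (164, [73, 64, 94]), (165, [73, 64, 94]), (166, [75, 64, 95]), (167, [75, 66, 93]), (168, [79, 69, 72]), (169, [82, 72, 60]), (170, [82, 72, 57]), (171, [83, 73, 57]), (172, [84, 73, 58]), (173, [86, 76, 60]), (174, [87, 76, 61]), (175, [93, 81, 60]), (176, [128, 112, 62]), (177, [177, 156, 71]), (178, [205, 183, 78]), (179, [215, 192, 81]), (180, [217, 195, 82]), (181, [218, 196, 82])]
w10 [(154, [2
[... 1658 characters left out ...]
78, [182, 160, 60]), (179, [183, 161, 60]), (180, [184, 162, 61]), (181, [184, 162, 61])]
w11 col215 [(162, [174, 158, 120]), (163, [174, 158, 120]), (164, [174, 158, 119]), (165, [174, 158, 120]), (166, [172, 156, 118]), (167, [155, 140, 104]), (168, [110, 99, 71]), (169, [79, 70, 48]), (170, [75, 66, 45]), (171, [75, 66, 45]), (172, [75, 67, 46]), (173, [76, 67, 46]), (174, [76, 68, 47]), (175, [79, 69, 46]), (176, [106, 92, 48]), (177, [147, 128, 54]), (178, [171, 150, 60]), (179, [180, 158, 62]), (180, [182, 160, 63]), (181, [183, 162, 63])]
[328.65715105 328.65715105 251.51572948 191.77233215]
cam rel tcp (tool) [ 0.06858351  0.00072683 -0.12427266] [ 0.04158214 -0.26931128 -0.96215506]
```

>>> {"method": "servo_tool", "body": {"increments": [[[4, -0.6, 0, 0, 0], [4, -1.2, 0, 0, 0], [4, -1.5, 0, 0, 0], [4, -1.5, 0, 0, 0], [4, -1.5, 0, 0, 0]]]}}

```text
t: 33.55
tool_pos: [0.504, -0.0695, 0.1165]
tool_rot: [-2.047, -2.381, -0.004]
contact_force: [0.1, 6.0, 3.9]
opening: 0.0433
grip_force: 43.5
```

>>> {"method": "servo_tool", "body": {"increments": [[[4, 0, 0, 0.1, 0], [4, 0, 0, 0.1, 0], [4, 0, 0, 0.1, 0]]]}}

```text
t: 33.85
tool_pos: [0.5041, -0.0696, 0.1165]
tool_rot: [-2.046, -2.381, -0.004]
contact_force: [-3.5, 5.6, 7.8]
opening: 0.0438
grip_force: 44.1
```

```bash
python3 -c "
from h import *
snap('wrist','w12')"; python3 ticks.py w12 236 247 .088;python3 rel.py w12 .0825
```

```text
4.3 [83. 73. 42.] case y mm 49.42 x -3.82
30.93 [81. 71. 43.] case y mm 39.27 x -3.9
56.28 [163.  70.  51.] case y mm 29.23 x -3.99
80.76 [90. 78. 45.] case y mm 19.16 x -4.07
104.4 [95. 82. 44.] case y mm 9.08 x -4.15
127.2 [93. 81. 44.] case y mm -1.02 x -4.23
149.19 [91. 79. 40.] case y mm -11.11 x -4.31
[[182.0, 160.0, 62.0], [182.0, 160.0, 62.0], [182.0, 160.0, 61.0], [182.0, 161.0, 62.0], [182.0, 161.0, 62.0], [181.0, 160.0, 61.0], [179.0, 158.0, 60.0], [160.0, 141.0, 54.0], [113.0, 98.0, 43.0], [76.0, 66.0, 35.0], [71.0, 61.0, 34.0], [71.0, 61.0, 34.0], [72.0, 62.0, 36.0], [74.0, 65.0, 40.0], [75.0, 66.0, 42.0], [87.0, 76.0, 43.0], [143.0, 124.0, 50.0], [175.0, 153.0, 58.0], [183.0, 161.0, 61.0], [184.0, 162.0, 60.0], [184.0, 162.0, 61.0], [184.0, 163.0, 61.0]]
((252.0, 255.5), (57.0, 62.0), 90.0)
lock corners case xy mm [(-8.5, -24.7), (9.5, -24.7), (10.0, -43.4), (-9.0, -43.4)]
lock centre case 0.49001194343429066 -34.07985434570468 => tape centre y -56.07985434570468 blade 145.0798543457047
tcp case -0.29676316295418737 -57.85323047973371 0.11647137562313731 [-3.2  6.2  8.7]
```

>>> {"method": "servo_tool", "body": {"increments": [[[4, 0, 0, -0.2, 0], [4, 0, 0, -0.2, 0], [4, 0, 0, -0.2, 0], [4, 0, 0, -0.2, 0]]]}}

```text
t: 34.3
tool_pos: [0.5035, -0.0706, 0.1166]
tool_rot: [-2.047, -2.381, -0.001]
contact_force: [0.3, 4.2, -1.4]
opening: 0.0435
grip_force: 43.1
```

```bash
python3 -c "
from h import *
snap('wrist','w13')"; python3 ticks.py w13 236 247 .088|head -8;python3 rel.py w13 .0825
```

```text
28.12 [85. 74. 44.] case y mm 39.35 x -4.55
53.44 [164.  71.  51.] case y mm 29.37 x -4.64
78.27 [91. 80. 44.] case y mm 19.2 x -4.72
102.01 [94. 82. 45.] case y mm 9.11 x -4.81
124.53 [97. 85. 44.] case y mm -0.83 x -4.89
146.77 [99. 85. 41.] case y mm -11.0 x -4.98
[[182.0, 161.0, 62.0], [182.0, 160.0, 62.0], [182.0, 160.0, 62.0], [182.0, 161.0, 62.0], [182.0, 160.0, 62.0], [181.0, 157.0, 60.0], [173.0, 129.0, 54.0], [148.0, 87.0, 45.0], [103.0, 65.0, 38.0], [75.0, 61.0, 34.0], [72.0, 62.0, 35.0], [72.0, 62.0, 35.0], [72.0, 62.0, 36.0], [74.0, 64.0, 39.0], [76.0, 67.0, 43.0], [87.0, 76.0, 43.0], [142.0, 124.0, 50.0], [174.0, 153.0, 57.0], [182.0, 161.0, 60.0], [184.0, 162.0, 61.0], [184.0, 162.0, 61.0], [184.0, 162.0, 61.0]]
((252.0, 255.5), (57.0, 62.0), 90.0)
lock corners case xy mm [(-9.2, -25.7), (8.9, -25.7), (9.4, -44.4), (-9.6, -44.4)]
lock centre case -0.13280919392788348 -35.0475208920626 => tape centre y -57.0475208920626 blade 146.0475208920626
tcp case -0.9820792289475611 -58.97841557350658 0.11664274916398329 [-1.1  3.1 -1.5]
```

>>> {"method": "servo_tool", "body": {"increments": [[[4, -0.1, 0, -0.1, 0], [4, -0.1, 0, -0.1, 0], [4, -0.1, 0, -0.1, 0]]]}}

```text
t: 34.65
tool_pos: [0.5036, -0.0724, 0.1176]
tool_rot: [-2.048, -2.382, 0.001]
contact_force: [-0.2, 1.2, -5.5]
opening: 0.0434
grip_force: 42.7
```

```bash
python3 -c "
from h import *
snap('wrist','w14')"; python3 ticks.py w14 236 247 .088|head -8;python3 rel.py w14 .0825|tail -1
```

```text
23.27 [87. 77. 44.] case y mm 39.6 x -4.74
49.11 [163.  69.  50.] case y mm 29.43 x -4.83
73.76 [91. 79. 44.] case y mm 19.35 x -4.92
97.55 [98. 85. 45.] case y mm 9.26 x -5.01
120.53 [98. 85. 44.] case y mm -0.87 x -5.1
142.55 [97. 83. 43.] case y mm -10.93 x -5.19
164.17 [162.  69.  45.] case y mm -21.16 x -5.28
[[182.0, 161.0, 62.0], [182.0, 158.0, 61.0], [175.0, 129.0, 55.0], [165.0, 88.0, 47.0], [162.0, 69.0, 45.0], [162.0, 76.0, 45.0], [172.0, 124.0, 53.0], [176.0, 148.0, 58.0], [129.0, 110.0, 45.0], [79.0, 68.0, 35.0], [71.0, 61.0, 35.0], [71.0, 62.0, 35.0], [72.0, 62.0, 36.0], [73.0, 64.0, 39.0], [75.0, 65.0, 42.0], [81.0, 70.0, 42.0], [122.0, 106.0, 46.0], [169.0, 148.0, 56.0], [182.0, 160.0, 60.0], [183.0, 162.0, 61.0], [184.0, 162.0, 61.0], [184.0, 163.0, 61.0]]
tcp case -1.1235402571208262 -60.57001708482904 0.11763647275512815 [ 1.   1.2 -4.9]
```

>>> {"method": "servo_tool", "body": {"increments": [[[4, 0, 0, 0.1, 0], [4, 0, 0, 0.1, 0], [6.5, 0, 0, 0.1, 0], [6.5, 0, 0, 0.1, 0], [6.5, 0, 0, 0, 0]]]}}

```text
t: 35.2
tool_pos: [0.5047, -0.0725, 0.1191]
tool_rot: [2.047, 2.381, 0.001]
contact_force: [0.9, -0.0, -0.1]
opening: 0.0648
grip_force: 0.0
```

>>> {"method": "servo_tool", "body": {"increments": [[[6.5, 0, 0, -3, 0], [6.5, 0, 0, -6.5, 0], [0, 2.1, 0, -6.5, 0], [0, 2.1, 0, -6.5, 0], [0, 2.1, 0, -6.5, 0]]]}}

```text
t: 35.7
tool_pos: [0.5008, -0.0514, 0.1832]
tool_rot: [2.047, 2.383, -0.001]
contact_force: [0.2, -0.4, -0.5]
opening: 0.0221
grip_force: 0.0
```

>>> {"method": "servo_tool", "body": {"increments": [[[0, 0, 0, 0, 0], [0, 0, 0, 0, 0]]]}}

```text
t: 35.9
tool_pos: [0.5005, -0.0517, 0.1823]
tool_rot: [-2.048, -2.381, 0.001]
contact_force: [0.3, 0.3, -0.4]
opening: 0.0001
grip_force: 0.0
```

```bash
python3 -c "
from h import *
snap('wrist','w15')"; python3 rel.py w15 .0825; python3 ticks.py w15 236 247 .0875|head -12
```

```text
((252.5, 223.5), (13.0, 35.0), 90.0)
lock corners case xy mm [(-8.8, -27.4), (8.7, -27.4), (8.8, -34.4), (-8.9, -34.4)]
lock centre case -0.06860986326397178 -30.863285867369843 => tape centre y -52.86328586736984 blade 141.86328586736983
tcp case -1.1482486631388822 -39.720472935650726 0.18237454340985973 [-0.  -0.1  0.4]
12.67 [172.  98.  67.] case y mm 79.57 x -6.59
31.24 [122. 108.  64.] case y mm 69.38 x -6.68
49.02 [124. 111.  66.] case y mm 59.35 x -6.77
66.43 [142. 127.  71.] case y mm 49.27 x -6.86
83.42 [143. 128.  71.] case y mm 39.16 x -6.96
99.92 [177. 110.  73.] case y mm 29.09 x -7.05
115.85 [142. 126.  72.] case y mm 19.11 x -7.14
131.78 [141. 126.  72.] case y mm 8.88 x -7.23
146.86 [143. 126.  71.] case y mm -1.06 x -7.32
161.86 [144. 128.  72.] case y mm -11.19 x -7.41
180.89 [77. 66. 42.] case y mm -24.4 x -7.53
[[187.0, 167.0, 84.0], [167.0, 148.0, 78.0], [144.0, 128.0, 72.0], [177.0, 158.0, 81.0], [188.0, 168.0, 84.0], [189.0, 169.0, 84.0], [188.0, 168.0, 84.0], [189.0, 169.0, 84.0], [189.0, 168.0, 84.0], [189.0, 168.0, 84.0], [189.0, 168.0, 84.0], [189.0, 168.0, 84.0], [189.0, 168.0, 84.0], [189.0, 168.0, 84.0], [188.0, 166.0, 83.0], [183.0, 148.0, 79.0], [172.0, 116.0, 69.0], [155.0, 92.0, 57.0], [118.0, 82.0, 47.0], [86.0, 72.0, 43.0], [77.0, 67.0, 42.0], [77.0, 66.0, 42.0]]
```

View pics/w15.png

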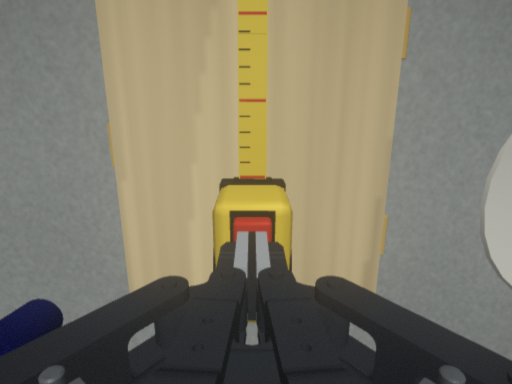

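The 150 mm mark is right at the mouth at row 177, and the fingertips are over the red lock at (252,233). Pressing the lock now.

>>> {"method": "servo_tool", "body": {"increments": [[[0, 0, 0, 0.6, 0], [0, 0, 0, 1.1, 0], [0, 0, 0, 1.5, 0], [0, 0, 0, 1.7, 0], [0, 0, 0, 1.8, 0]]]}}

```text
t: 36.45
tool_pos: [0.5009, -0.0515, 0.1658]
tool_rot: [-2.048, -2.382, 0.001]
contact_force: [-2.9, 0.6, 6.8]
opening: 0.0003
grip_force: 3.5
```

>>> {"method": "servo_tool", "body": {"increments": [[[0, 0, 0, 0.1, 0], [0, 0, 0, 0.1, 0], [0, 0, 0, 0.1, 0]]]}}

```text
t: 36.75
tool_pos: [0.5009, -0.0515, 0.1654]
tool_rot: [-2.048, -2.382, 0.0]
contact_force: [-3.9, 0.7, 8.2]
opening: -0.0003
grip_force: 4.0
```

>>> {"method": "servo_tool", "body": {"increments": [[[0, 0, 0, 0.1, 0], [0, 0, 0, 0.2, 0], [0, 0, 0, 0.3, 0], [0, 0, 0, 0.3, 0], [0, 0, 0, 0.3, 0]]]}}

```text
t: 37.25
tool_pos: [0.5017, -0.0513, 0.1654]
tool_rot: [2.047, 2.382, 0.001]
contact_force: [-8.0, 2.9, 20.3]
opening: 0.0002
grip_force: 9.8
```

>>> {"method": "servo_tool", "body": {"increments": [[[0, 0, 0, -0.5, 0], [0, 0, 0, -3, 0], [0, 0, 0, -7, 0], [0, -4, 0, -12, 0], [0, -4, 0, -12, 0]]]}}

```text
t: 37.75
tool_pos: [0.5088, -0.093, 0.2861]
tool_rot: [2.044, 2.375, 0.004]
contact_force: [1.2, -0.5, 0.5]
opening: 0.0004
grip_force: 0.0
```

>>> {"method": "servo_tool", "body": {"increments": [[[0, 0, 0, 0, 0], [0, 0, 0, 0, 0]]]}}

```text
t: 37.95
tool_pos: [0.5062, -0.0906, 0.2792]
tool_rot: [-2.047, -2.38, 0.001]
contact_force: [-0.1, 0.3, -0.7]
opening: -0.0002
grip_force: 0.0
```

```bash
python3 -c "
from h import *
a=snap('wrist','w16');b=snap('scene','s16');b=b[120:290,140:360]
cv2.imwrite('pics/f.png',np.hstack([cv2.resize(a,(400,300)),cv2.resize(b,(388,300),interpolation=cv2.INTER_CUBIC)])[:,:,::-1])"; python3 rel.py w16 .0825 .064; python3 ticks.py w16 238 246 .0875|head -18
```

```text
((252.5, 137.5), (21.0, 23.0), 90.0)
lock corners case xy mm [(-9.1, -30.1), (8.6, -30.1), (8.8, -46.3), (-9.2, -46.3)]
lock centre case -0.22821124867584608 -38.22098120506497 => tape centre y -60.22098120506497 blade 149.22098120506496
tcp case -1.6953798194492133 -78.39503446183087 0.2782976232130971 [-0.5  0.8 -0.5]
3.93 [172. 155. 102.] case y mm 69.64 x -9.25
16.91 [174. 158. 106.] case y mm 59.53 x -9.33
29.81 [175. 159. 107.] case y mm 49.28 x -9.42
41.91 [176. 160. 108.] case y mm 39.5 x -9.51
54.38 [192. 156. 111.] case y mm 29.23 x -9.6
66.64 [183. 165. 111.] case y mm 18.94 x -9.68
77.98 [180. 163. 111.] case y mm 9.25 x -9.77
89.79 [183. 166. 111.] case y mm -1.03 x -9.86
101.02 [183. 165. 111.] case y mm -10.98 x -9.94
113.6 [131. 111.  72.] case y mm -22.33 x -10.04
206.03 [137. 121.  68.] case y mm -113.29 x -10.82
[[201.0, 179.0, 75.0], [201.0, 179.0, 75.0], [201.0, 179.0, 75.0], [201.0, 179.0, 75.0], [200.0, 178.0, 75.0], [201.0, 178.0, 75.0], [200.0, 178.0, 74.0], [200.0, 178.0, 75.0], [200.0, 178.0, 74.0], [200.0, 178.0, 75.0], [200.0, 178.0, 74.0], [200.0, 178.0, 74.0], [200.0, 178.0, 74.0], [200.0, 178.0, 74.0], [199.0, 178.0, 74.0], [199.0, 177.0, 73.0], [199.0, 177.0, 74.0], [199.0, 177.0, 75.0], [199.0, 177.0, 74.0], [198.0, 176.0, 74.0], [198.0, 176.0, 74.0], [198.0, 177.0, 74.0]]
```

View pics/f.png

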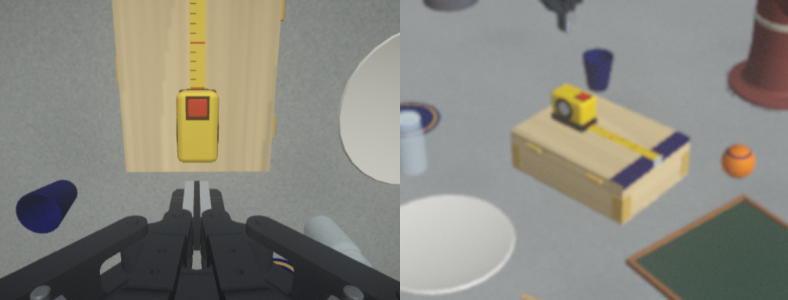

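The final view shows the lid closed and the tape hooked over the blue end. The lock is down, the 150 mark is at the mouth, and the bystanders are standing. Handing in.

```bash
python3 -c "
from station import ctrl
print(ctrl.finish_job())"
```

```text
the job is handed in; nothing more can be done
None
```

I packed all three globes and closed the lid; the tape lies hooked over the blue-banded end, locked at about 150 mm by its own marks (camera estimates 149–150), and the job is handed in.

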